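# Close the chopper and hold its dial at the third click

## Robot

A 6-joint arm with a two-finger parallel gripper is mounted at the origin on a cart in front of the work surface, level with it; the furniture and walls round the work are solid. World frame = base frame: x ahead of the robot, y to its left, z up, the work surface at z = 0. Lengths are in mm, angles in rad, forces in N, time in s.
With the tool pointing down it reaches from about 350 to 975 mm from the base axis. Payload 7.1 kg.
Tool frame: the origin (TCP) lies between the finger pads; the fingertips stand 8 mm ahead of it and the grasp point (between the pads) lies 11 mm behind it (ctrl.tips_ahead is the distance from the TCP to the fingertips, in mm); y points along the fingers, z is the direction in which the jaws open and shut, and the axes are right-handed (so a half turn about y gives the same grasp; the last joint's range is limited). The gripper opens to 88 mm and grips with 3 to 60 N. Pads are 20 mm wide; open, the fingers measure 115 mm over their backs; the gripper's body (75 mm by 178 mm) begins 61 mm behind the grasp point.
Start: joints at [1.143, 0.423, 1.63, -0, 1.089, -0.019], TCP at [248.41, 573.495, 194.075] pointing down, gripper open.
Joint ranges: [-3, 3], [-0.9, 2.11], [0.09, 2.58], [-1.31, 4.45], [0.11, 2.69], [-2.54, 2.54]. Speed limits (rad/s): [2.39, 2.39, 3.01, 3.14, 3.14, 3.14].

## Interface

Orientations are given as a rotation vector (axis times angle).
In Python, from workcell import ctrl gives the robot as it stands.
- The arm moves only by the shell command python3 -m creep 'ROWS'. ROWS is JSON, a list of rows, each an object of numbers: "tx", "ty", "tz": the shift along the world's x, y, z in mm; "rx", "ry", "rz": the turn, a rotation vector about the world's x, y, z in rad; "fingers": the closure in counts, from 0 (fully open) to 255 (shut). A call has 1 to 10 rows; each row is the pose to reach, as a shift and turn from the pose commanded when the call began; what a row does not reach only later rows make up. A row lasts 1/8 s, in which the tool goes at most 62.5 mm and 10.7 degrees, less where a joint would pass 70% of its speed; a pose out of reach is approached as far as the arm can. A call with a gripper value outside its range is refused whole. The fingers move at their own pace and stop on an object; the grip force is fixed at half the most. Time passes only in rows, so rows that repeat a pose let the fingers close. It gives the time, the measured TCP pose, the force and the opening at its end, in the units of the state.
- ctrl.get_obs(): the state, without advancing time (a new reading comes with each control period).
- ctrl.get_image(name): name is "side" or "top" or "wrist"; returns a dict with "pixels" (384x512x3 uint8, blue, green, red), "intrinsics" (3x3 intrinsics, pixels), "rvec" (rotation vector, rad) and "tvec" (3), from world to camera coordinates, as OpenCV has them. Camera axes: x right, y down, z forward; pixel columns grow to the right and rows downward; lengths in mm; the calibration is good to about 2 mm. The wrist camera is an equidistant fisheye: a pixel r from the principal point sees the ray r / f radians off the axis. A picture is of the moment at which its call begins. There is no depth.
- ctrl.close_job(): hands the job in, once; it reports no verdict.
The state is a dict: "t": time; "qpos": joint angles; "qvel": joint speeds; "joint_torque": joint torques, N m; "ee_pos": TCP position; "orientation": TCP orientation; "ft_force": force on the tool from outside, world axes, zero at the start; "moment": the same for the moment, N m; "width": finger opening in mm.
Only numpy, scipy, OpenCV 4.12 (cv2) and the standard library are available. Lean on these libraries where they do the work, as an engineer would, in place of code of your own. Each camera call takes 0.05 s, during which the arm holds its last target.

## Task

Put the lid on the chopper's bowl so that it sits fully home, and let go of it. Then grip the chopper's dial, press it straight in until it bottoms and, keeping it pressed in, turn it clockwise past the first two clicks to the third (the orange mark) and no further. It springs back if released: finish while still holding it there, pressed in at the third click, and leave the other things on the worktop where they stand.

Things in the scene. Friction and masses are not known exactly. Their poses are not given: they have to be found in the camera images.
- chopper: Chopper, grey base 130 x 280 mm, 45 mm high, fixed. Origin under its centre on the worktop, z up, x across the short side (roughly away from the robot), y along the long side. Bowl at y -80 mm, dial (vertical axis) at y +80 mm. Marks 47 mm from the dial axis: white (rest) towards +x, then clockwise from above every 0.4 rad: white (click 1), white (2), big orange (3), white (4).
- bowl_rim (a point): Centre of the mouth of the chopper's open glass bowl, at the height of its rim (135 mm above the worktop). The bowl's outside diameter is 104 mm, inside 96 mm; z up.
- lid_grip (a point): Middle of the lid's orange knob, on its axis, z up, 30 mm over the lid's underside. The loose lid (0.1 to 0.16 kg) lies upright. From below: grey plug 90 mm diameter, 9 mm high, chamfered foot; black flange 108 mm diameter, 6 mm thick; round knob 24 mm diameter, 30 mm high. Fully home the flange rests on the rim and this point is 21 mm above bowl_rim.
- dial_grip (a point): On the axis of the dial, in its black grip bar (46 long, 16 thick, 32 mm high, on a round flange of 58 mm diameter): 14 mm below the bar's top, 18 mm above the flange, 31 mm above the base's deck when not pressed. Moves with the dial; z up, x along the bar to the end with the white pointer line. At rest the bar lies along the chopper's x. Grip across its thickness.
- dial_push (a joint): How far the dial is pressed in, m: 0 out, 0.006 bottomed on a hard stop. A spring pushes it out with 3 N at the start and 8 N at the bottom.
- dial (a joint): Turn of the dial, rad, clockwise seen from above: 0 at rest, clicks felt at 0.4, 0.8, 1.2 (third) and 1.6, end stop at 1.75. A spring always turns it back to 0 from any click: 0.12 N m at rest, about 0.19 N m at the third click, plus or minus 0.06 N m between clicks.
- onion: Onion, bystander, about 83 mm wide and 94 mm high.
- salt_mill: White mill with a grey head, bystander, 52 mm diameter, 144 mm high.
- pepper_mill: Black mill with a grey head, bystander, 52 mm diameter, 144 mm high.
- mug: Cream mug with a leaf pattern, bystander, 92 mm diameter, 95 mm high.
- garlic: Garlic bulb, bystander, 60 mm.
- lemon: Lemon, bystander, 78 x 55 mm.

How it is judged (in metres and radians):
On the way, in this order (a step that is already met when the one before it is completed fails the run):
1. the lid sits fully home on the bowl and is let go (horizontal distance between lid_grip and bowl_rim below 0.007 m and z of lid_grip in the frame of bowl_rim below 0.025 m and angle between lid_grip's own z axis and vertical below 0.06 rad and contact force between the fingers and lid below 0.2 N), for 0.3 s.
2. the dial is pressed in at least 4 mm before it is turned (value of joint dial_push above 0.004 m and value of joint dial below 0.2 rad), for 0.1 s.
3. the dial is held at the third click, pressed in (value of joint dial between 1.08 and 1.32 rad and value of joint dial_push above 0.004 m and contact force between the fingers and chopper above 2 N), for 0.5 s.
At the end, for the whole second after the job is handed in: The lid is home on the bowl (within 7 mm of its axis, no more than 4 mm high, tilt under 0.06 rad) and not touched by the fingers; the fingers hold the dial (over 2 N) at 1.2 rad within 0.12 rad, pressed in over 4 mm (all of step 1 and all of step 3); the arm keeps its last pose, push and grip.
It fails at once if the dial is turned (over 0.25 rad) while not pressed in (under 3 mm) (value of joint dial above 0.25 rad and value of joint dial_push below 0.003 m).
It fails at once if the dial is turned (over 0.25 rad) while the lid is not home (value of joint dial above 0.25 rad and not (horizontal distance between lid_grip and bowl_rim below 0.007 m and z of lid_grip in the frame of bowl_rim below 0.025 m and angle between lid_grip's own z axis and vertical below 0.06 rad)).
It fails at once if the dial is turned on to the fourth click (over 1.45 rad) (value of joint dial above 1.45 rad).
It fails at once if another thing on the worktop is moved over 30 mm (distance of any of onion, salt_mill, pepper_mill, mug, garlic, lemon from where it was at the start of the episode above 0.03 m).
It also fails if it takes over 54 s, if anything falls off the work surface, if the arm or the gripper's body presses on something with over 40 N, if the wrist force passes 120 N, or if a joint passes its speed limit or range.

## Working session

There is one attempt and no reset: what is moved stays moved. The work goes in short steps, Python scripts to look and compute and a shell command to move; the robot and the scene stay as the last step left them, time stands still between calls to the robot, and variables do not carry over. Pictures are saved under pics/ and viewed, and the job is handed in when it is done.

```bash
ls; mkdir -p pics
python3 - <<'E'
from workcell import ctrl
import cv2
o=ctrl.get_obs()
for k,v in o.items(): print(k,v)
print(ctrl.tips_ahead)
for n in ["side","top","wrist"]:
    im=ctrl.get_image(n); cv2.imwrite(f"pics/{n}0.png",im["pixels"]); print(n,im["intrinsics"],im["rvec"],im["tvec"])
E
```

```text
pics
t 0.0
qpos [ 1.14297420e+00  4.23829631e-01  1.63069672e+00  7.74236024e-07
  1.08857359e+00 -1.90085906e-02]
qvel [-0.00014614  0.00153177  0.00136208  0.00128546 -0.00050665  0.00095663]
joint_torque [ 2.38118606e-03 -5.44622970e+01 -2.73671454e+01  6.46166294e-02
  2.28860078e-02 -1.74613501e-04]
ee_pos [248.18372141 572.96007277 193.30608104]
orientation [-1.54837863  0.32100597 -0.32047723]
ft_force [-0.40260391  0.3410154   0.04550102]
moment [ 0.00214635 -0.039228   -0.01966217]
width 87.85660802398695
8.0
side [[493.73059553   0.         252.74573522]
 [  0.         493.73059553 197.68914387]
 [  0.           0.           1.        ]] [ 0.11090183 -2.65962575  1.63241891] [ 536.75828477  204.560995   1424.5297068 ]
top [[375.62301241   0.         251.98512548]
 [  0.         375.62301241 182.57689578]
 [  0.           0.           1.        ]] [ 2.18179338 -2.1334647   0.16134337] [-241.63871024  565.80389024 1173.52313076]
wrist [[297.31863964   0.         255.34332142]
 [  0.         297.31863964 199.25798053]
 [  0.           0.           1.        ]] [-2.42651602 -1.59252668 -0.21969167] [-623.42879345  -34.72514213  391.15337985]
```

View pics/side0.png

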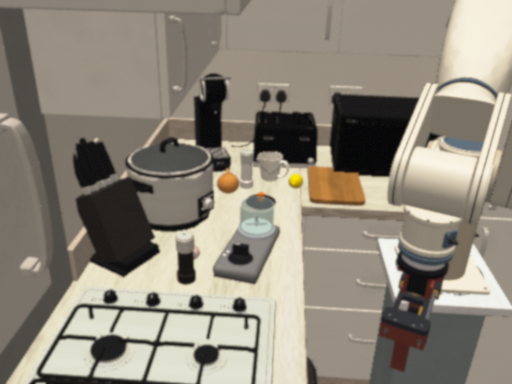

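View pics/top0.png

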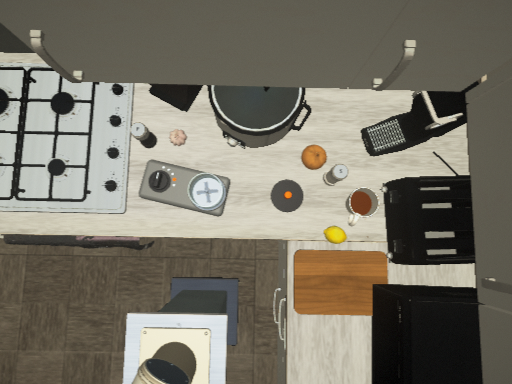

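View pics/wrist0.png

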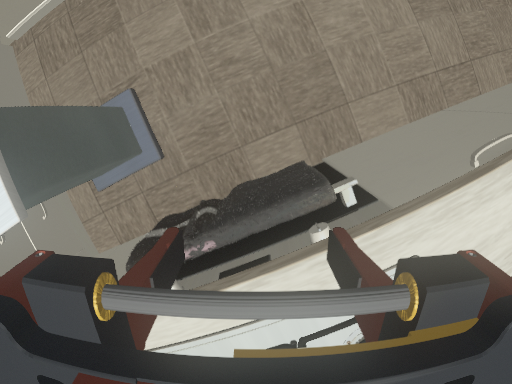

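The top view shows the chopper at about (185,187), with its dial at (158,180) and its bowl at (208,191). The lid is at (287,195), with its orange knob in the centre. Next I'll measure by casting rays.

```bash
cat > h.py <<'E'
import cv2, numpy as np
def cam(im):
    R=cv2.Rodrigues(np.array(im["rvec"],float))[0]; t=np.array(im["tvec"],float).ravel()
    return np.array(im["intrinsics"]),R,t
def ray(im,uv,fish=False):
    K,R,t=cam(im)
    d=np.array([(uv[0]-K[0,2])/K[0,0],(uv[1]-K[1,2])/K[1,1]])
    if fish:
        r=np.hypot(*d); s=np.sinc(r/np.pi); v=np.array([d[0]*s,d[1]*s,np.cos(r)])
    else: v=np.array([d[0],d[1],1.])
    v=R.T@v; return -R.T@t, v/np.linalg.norm(v)
def onz(im,uv,z,fish=False):
    c,v=ray(im,uv,fish); return c+v*(z-c[2])/v[2]
def proj(im,P,fish=False):
    K,R,t=cam(im); p=R@np.array(P,float)+t
    if fish:
        rr=np.hypot(p[0],p[1]); th=np.arctan2(rr,p[2]); q=p[:2]/max(rr,1e-9)*th
    else: q=p[:2]/p[2]
    return q*K[0,0]+K[:2,2]
def meet(rays):
    A=sum(np.eye(3)-np.outer(v,v) for c,v in rays); b=sum((np.eye(3)-np.outer(v,v))@c for c,v in rays)
    return np.linalg.solve(A,b)
E
python3 - <<'E'
from h import *; from workcell import ctrl
im=ctrl.get_image("top"); p=im["pixels"]; s=ctrl.get_image("side"); q=s["pixels"]
cv2.imwrite("pics/topz.png",cv2.resize(p[140:240,120:300],None,fx=4.4,fy=4.4,interpolation=cv2.INTER_CUBIC))
cv2.imwrite("pics/sidez.png",cv2.resize(q[140:290,170:320],None,fx=4,fy=4,interpolation=cv2.INTER_CUBIC))
print("cams",ray(im,(0,0))[0],ray(s,(0,0))[0])
hsv=cv2.cvtColor(p,cv2.COLOR_BGR2HSV)
def blobs(m,roi,mn=3):
    mm=np.zeros_like(m); x0,y0,x1,y1=roi; mm[y0:y1,x0:x1]=m[y0:y1,x0:x1]
    n,l,st,ce=cv2.connectedComponentsWithStats(mm)
    return [(st[i,4],ce[i].round(2),st[i,:4]) for i in range(1,n) if st[i,4]>=mn]
o=cv2.inRange(hsv,(3,150,120),(22,255,255))
print("orange top",blobs(o,(130,140,300,240)))
g=cv2.cvtColor(p,cv2.COLOR_BGR2GRAY)
print("dark",blobs(((g<75)*255).astype('uint8'),(120,155,310,232),20))
hs=cv2.cvtColor(q,cv2.COLOR_BGR2HSV)
print("orange side",blobs(cv2.inRange(hs,(3,150,120),(22,255,255)),(210,150,320,290)))
E
```

```text
cams [ 407.12773491 -213.84229925 1242.65776683] [ 469.73049118 1213.0570917   816.75290048]
orange top [(np.int32(9), array([174., 179.]), array([173, 178,   3,   3], dtype=int32)), (np.int32(48), array([287.6 , 194.46]), array([284, 191,   8,   8], dtype=int32))]
dark [(np.int32(321), array([159.3 , 181.24]), array([149, 171,  21,  21], dtype=int32)), (np.int32(66), array([298.21, 196.36]), array([294, 184,   9,  25], dtype=int32))]
orange side [(np.int32(324), array([314.48, 182.73]), array([309, 167,  11,  34], dtype=int32)), (np.int32(277), array([227.75, 182.21]), array([218, 171,  20,  21], dtype=int32)), (np.int32(19), array([260.58, 194.42]), array([258, 193,   6,   4], dtype=int32))]
```

View pics/topz.png

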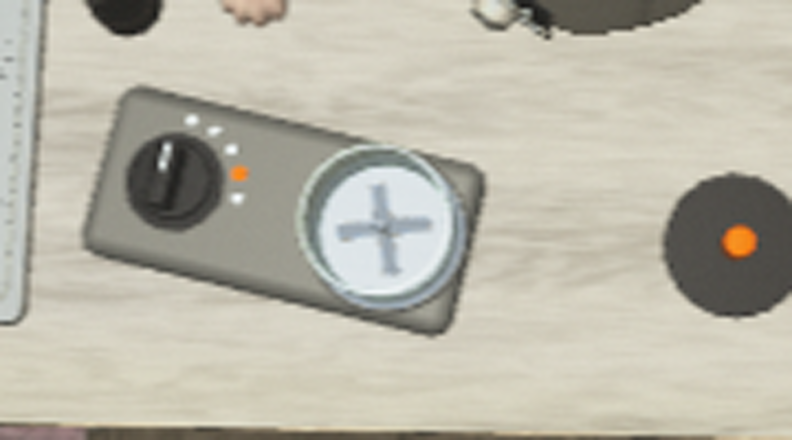

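View pics/sidez.png

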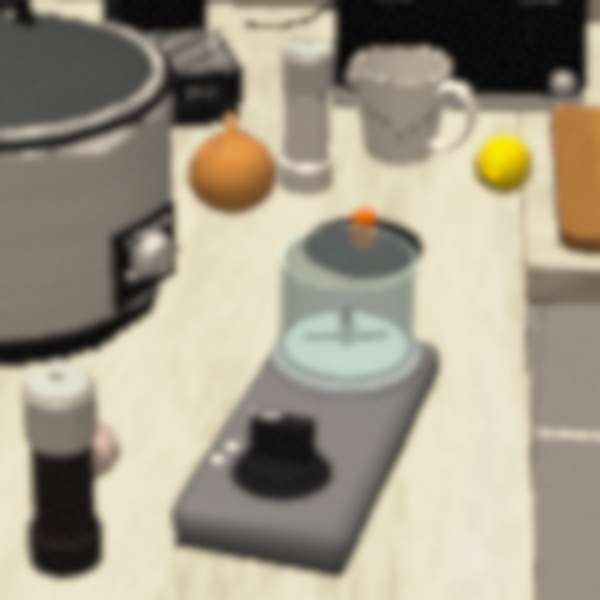

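Run:
```python
from h import *; from workcell import ctrl
from scipy.spatial.transform import Rotation as Ro
from scipy.optimize import least_squares
im=ctrl.get_image("top"); p=im["pixels"]
hsv=cv2.cvtColor(p,cv2.COLOR_BGR2HSV)
big=cv2.resize(p,None,fx=8,fy=8,interpolation=cv2.INTER_CUBIC); hb=cv2.cvtColor(big,cv2.COLOR_BGR2HSV)
def blobs(m,roi,mn):
    mm=np.zeros_like(m); x0,y0,x1,y1=[8*v for v in roi]; mm[y0:y1,x0:x1]=m[y0:y1,x0:x1]
    n,l,st,ce=cv2.connectedComponentsWithStats(mm)
    return [(st[i,4],(ce[i]+.5)/8-.5) for i in range(1,n) if st[i,4]>=mn]
orr=blobs(cv2.inRange(hb,(3,130,120),(22,255,255)),(165,165,300,215),100)
w=blobs(cv2.inRange(hb,(0,0,175),(180,60,255)),(158,162,180,190),60)
print(orr); print(w)
for a,u in orr+w: print(a,u.round(2),onz(im,u,45).round(1))
# lid knob top & flange
R=Ro.from_rotvec(ctrl.get_obs()["orientation"]); print(R.as_matrix().round(3))
g=cv2.cvtColor(big,cv2.COLOR_BGR2GRAY)
m=(g<110).astype('uint8')*255; roi=np.zeros_like(m); roi[8*170:8*225,8*262:8*312]=m[8*170:8*225,8*262:8*312]
c=max(cv2.findContours(roi,cv2.RETR_EXTERNAL,cv2.CHAIN_APPROX_NONE)[0],key=cv2.contourArea)
pts=np.array([onz(im,(u[0]+.5)/8-.5,13)[:2] for u in c[::10]])  if False else np.array([onz(im,(u[0]+.5)/8-.5,13)[:2] for u in c[::10]])
f=least_squares(lambda v:np.hypot(*(pts-v[:2]).T)-v[2],[*pts.mean(0),54],loss='soft_l1'); print("lid flange",f.x,np.sqrt(2*f.cost/len(pts)))
```

```text
[(np.int32(659), array([173.90677162, 178.94793247])), (np.int32(3157), array([287.63107776, 194.38654181]))]
[(np.int32(1902), array([174.21444532, 162.75368034])), (np.int32(497), array([163.08312374, 166.85953219])), (np.int32(451), array([168.21383038, 169.28284368])), (np.int32(489), array([172.06761247, 173.48555726])), (np.int32(83), array([157.80346386, 173.40135542])), (np.int32(527), array([173.40998577, 184.60495731]))]
659 [173.91 178.95] [576.3  22.2  45. ]
3157 [287.63 194.39] [ 534.9 -344.    45. ]
1902 [174.21 162.75] [629.1  23.8  45. ]
497 [163.08 166.86] [614.8  58.9  45. ]
451 [168.21 169.28] [607.3  42.   45. ]
489 [172.07 173.49] [593.9  28.9  45. ]
83 [157.8 173.4] [593.1  74.7  45. ]
527 [173.41 184.6 ] [557.9  22.8  45. ]
[[ 0.918 -0.     0.397]
 [-0.397 -0.     0.918]
 [ 0.    -1.    -0.001]]
lid flange [ 534.86882705 -344.31143791   52.68543578] 0.43726824993900204
```

Run:
```python
from h import *; from workcell import ctrl
from scipy.optimize import least_squares
M=np.array([[614.8,58.9],[607.3,42],[593.9,28.9],[576.3,22.2],[557.9,22.8]])
def model(v): 
    a=v[2]-0.4*np.arange(5); return v[:2]+v[3]*np.c_[np.cos(a),np.sin(a)]
for fr in (0,1):
    f=least_squares(lambda v:np.r_[(model(v if fr else [*v[:3],47])-M).ravel(),0.],[570,70,.2,47]); print(f.x.round(3),f.fun.round(1))
f=least_squares(lambda v:(model([*v,47])-M).ravel(),[570,70,.2])
X,Y,a=f.x; ey=np.array([-np.sin(a),np.cos(a)])
B=np.array([X,Y])-160*ey; print("dial",X,Y,"yaw",a,"bowl",B)
im=ctrl.get_image("top"); s=ctrl.get_image("side"); 
for n,I in(("t",im),("s",s)):
    p=I["pixels"].copy(); p=cv2.resize(p,None,fx=4,fy=4,interpolation=cv2.INTER_CUBIC)
    def circ(c,r,z,col):
        for t in np.linspace(0,6.283,90):
            u=proj(I,(c[0]+r*np.cos(t),c[1]+r*np.sin(t),z)); cv2.circle(p,tuple(((u+.5)*4-.5).astype(int)),1,col,-1)
    circ(B,52,135,(0,0,255)); circ(B,48,135,(255,0,0)); circ((X,Y),29,58,(0,255,0)); circ((534.9,-344.2),54,15,(255,0,255)); circ((534.9,-344.2),12,45,(255,0,0))
    C=(np.array([X,Y])-80*ey); ex=np.array([np.cos(a),np.sin(a)])
    for t in np.linspace(-1,1,60):
        for q in (C+ex*65+ey*140*t,C-ex*65+ey*140*t,C+ex*65*t+ey*140,C+ex*65*t-ey*140):
            u=proj(I,(*q,45)); cv2.circle(p,tuple(((u+.5)*4-.5).astype(int)),1,(0,255,255),-1)
    cv2.imwrite(f"pics/ov_{n}.png",p[600:960,530:1260] if n=="t" else p[700:1150,800:1240])
```

```text
[ 5.68697e+02  6.85700e+01 -2.05000e-01  4.70000e+01] [-0.1  0.1  0.1 -0.2 -0.  -0.   0.2  0.  -0.1  0.1  0. ]
[ 5.68703e+02  6.85620e+01 -2.05000e-01  4.69880e+01] [-0.1  0.1  0.  -0.2 -0.  -0.   0.2  0.  -0.1  0.1  0. ]
dial 568.697186953506 68.57014044736815 yaw -0.20503036999581953 bowl [536.12168393 -88.07862783]
```

View pics/ov_t.png

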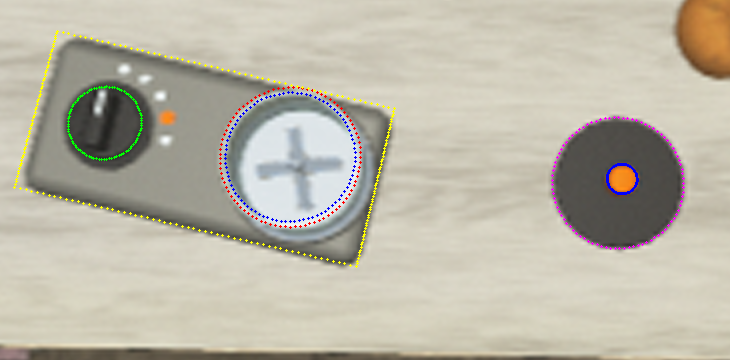

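View pics/ov_s.png

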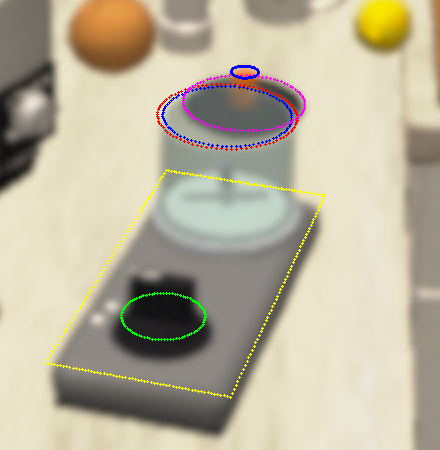

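Run:
```python
from h import *; from workcell import ctrl
im=ctrl.get_image("top"); s=ctrl.get_image("side"); p=im["pixels"]; q=s["pixels"]
cv2.imwrite("pics/tz.png",cv2.resize(p[110:200,115:215],None,fx=6,fy=6,interpolation=cv2.INTER_CUBIC))
cv2.imwrite("pics/sz.png",cv2.resize(q[220:300,160:290],None,fx=6,fy=6,interpolation=cv2.INTER_CUBIC))
for n,P in (("bar top",(568.7,68.6,90)),("flange",(568.7,68.6,58)),("rim",(536.1,-88,135))): print(n,proj(im,P),proj(s,P))
```

```text
bar top [155.94154157 178.92655596] [240.57637747 243.86342258]
flange [158.34037418 180.38258828] [240.46325425 253.66910249]
rim [204.70138752 188.84983054] [256.48478287 203.55444807]
```

View pics/tz.png

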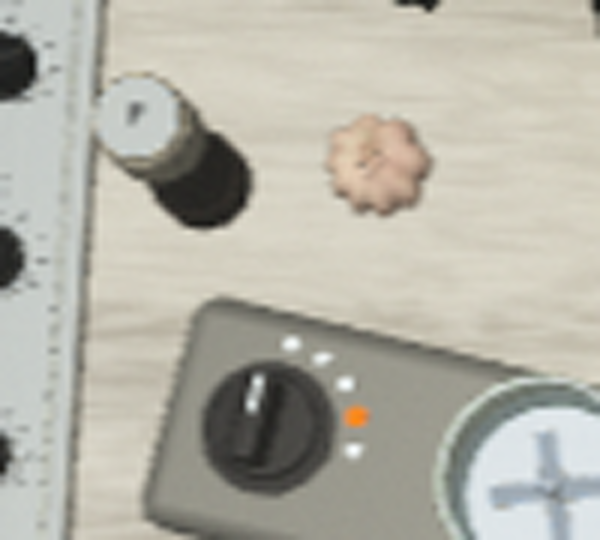

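View pics/sz.png

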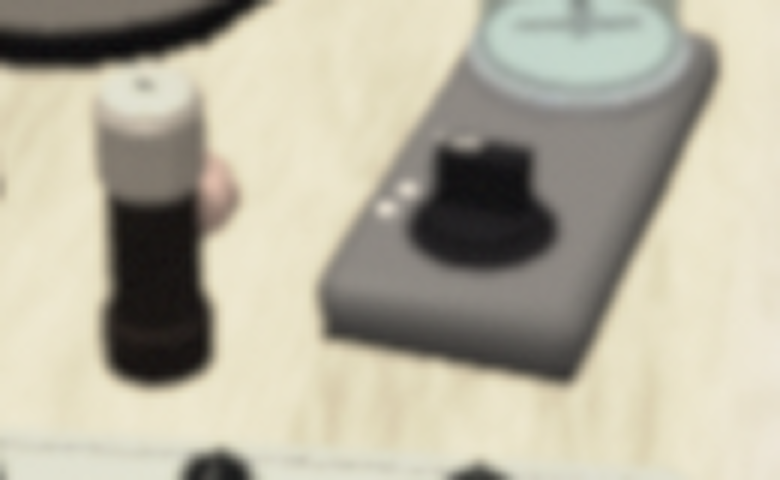

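Run:
```python
from h import *; from workcell import ctrl
from scipy.spatial.transform import Rotation as Ro
im=ctrl.get_image("top"); s=ctrl.get_image("side"); w=ctrl.get_image("wrist")
print(onz(im,(137.5,128.7),144),onz(im,(149,140.3),3), onz(im,(177.5,137),30))
o=ctrl.get_obs(); T=np.array(o["ee_pos"]); R=Ro.from_rotvec(o["orientation"]).as_matrix()
c=ray(w,(0,0))[0]; print("cam in tool",R.T@(c-T)); 
K,Rw,t=cam(w); print("axis in tool",R.T@Rw.T@[0,0,1]); print("tcp px",proj(w,T,True), proj(w,T-[0,0,150],True))
q=cv2.resize(s["pixels"],None,fx=8,fy=8,interpolation=cv2.INTER_CUBIC); h=cv2.cvtColor(q,cv2.COLOR_BGR2HSV)
m=cv2.inRange(h,(0,0,185),(180,80,255)); mm=np.zeros_like(m); mm[8*246:8*258,8*221:8*231]=m[8*246:8*258,8*221:8*231]
n,l,st,ce=cv2.connectedComponentsWithStats(mm)
for i in range(1,n):
    if st[i,4]>20: u=(ce[i]+.5)/8-.5; print(st[i,4],u,onz(s,u,45))
print(proj(s,(614.8,58.9,45)),proj(s,(607.3,42,45)))
```

```text
[711.76014234 118.86546675 144.        ] [711.68435308 120.52189275   3.        ] [718.57531776  20.18300199  30.        ]
cam in tool [ -72.69908095 -191.79040457   -0.88293758]
axis in tool [2.72278490e-01 9.62218477e-01 1.64338999e-04]
tcp px [256.59128884 224.99317659] [256.02973362 179.58231793]
1261 [222.13912569 248.17332474] [625.22376721  26.08939397  45.        ]
311 [227.43950965 251.03878617] [608.41019388  39.36099131  45.        ]
355 [223.93433099 254.27693662] [616.27349407  56.79153739  45.        ]
[224.36475919 254.7224673 ] [227.72110342 251.57033649]
```

```bash
python3 -m creep '[{"tx":25,"ty":-45,"tz":30},{"tx":50,"ty":-95,"tz":60},{"tx":78,"ty":-145,"tz":90},{"tx":104,"ty":-195,"tz":110},{"tx":130,"ty":-245,"tz":110},{"tx":156,"ty":-295,"tz":110},{"tx":182,"ty":-345,"tz":110},{"tx":210,"ty":-395,"tz":110},{"tx":236,"ty":-445,"tz":110},{"tx":260,"ty":-490,"tz":110}]'
```

```text
schema error: expected keys tx, ty, tz, rx, ry, rz, fingers
```

```bash
python3 -m creep '[{"tx":25,"ty":-45,"tz":30,"rx":0,"ry":0,"rz":0,"fingers":0},{"tx":50,"ty":-95,"tz":60,"rx":0,"ry":0,"rz":0,"fingers":0},{"tx":78,"ty":-145,"tz":90,"rx":0,"ry":0,"rz":0,"fingers":0},{"tx":104,"ty":-195,"tz":110,"rx":0,"ry":0,"rz":0,"fingers":0},{"tx":130,"ty":-245,"tz":110,"rx":0,"ry":0,"rz":0,"fingers":0},{"tx":156,"ty":-295,"tz":110,"rx":0,"ry":0,"rz":0,"fingers":0},{"tx":182,"ty":-345,"tz":110,"rx":0,"ry":0,"rz":0,"fingers":0},{"tx":210,"ty":-395,"tz":110,"rx":0,"ry":0,"rz":0,"fingers":0},{"tx":236,"ty":-445,"tz":110,"rx":0,"ry":0,"rz":0,"fingers":0},{"tx":260,"ty":-490,"tz":110,"rx":0,"ry":0,"rz":0,"fingers":0}]'
```

```text
t: 1.9
ee_pos: [509.1, 81.6, 304.3]
orientation: [-1.547, 0.321, -0.322]
ft_force: [-0.8, 0.6, -0.7]
width: 87.8
```

```bash
python3 -m creep '[{"tx":10,"ty":-50,"tz":-2,"rx":0,"ry":0,"rz":0.1,"fingers":0},{"tx":20,"ty":-100,"tz":-4,"rx":0,"ry":0,"rz":0.203,"fingers":0},{"tx":20,"ty":-100,"tz":-4,"rx":0,"ry":0,"rz":0.203,"fingers":0},{"tx":20,"ty":-100,"tz":-4,"rx":0,"ry":0,"rz":0.203,"fingers":0}]'
python3 - <<'E'
from h import *; from workcell import ctrl
w=ctrl.get_image("wrist"); cv2.imwrite("pics/w1.png",w["pixels"]); import pickle; pickle.dump(w,open("w1.pkl","wb"))
print(ctrl.get_obs()["ee_pos"])
for P in ((568.7,68.6,90),(568.7,68.6,45),(536.1,-88,135),(614.8,58.9,45),(576.3,22.2,45),(534.9,-344.2,45)): print(P,proj(w,P,True))
E
```

```text
t: 2.4
ee_pos: [528.2, -16.3, 300.1]
orientation: [-1.564, 0.163, -0.163]
ft_force: [-0.2, 0.2, 0.0]
width: 88.0
[528.20372544 -15.73583071 300.11979091]
(568.7, 68.6, 90) [320.84541288 186.50982292]
(568.7, 68.6, 45) [314.73690659 179.83071905]
(536.1, -88, 135) [201.61482536 195.03720056]
(614.8, 58.9, 45) [313.23581761 208.71073267]
(576.3, 22.2, 45) [286.60001169 190.35051049]
(534.9, -344.2, 45) [ 78.34560451 210.39578268]
```

View pics/w1.png

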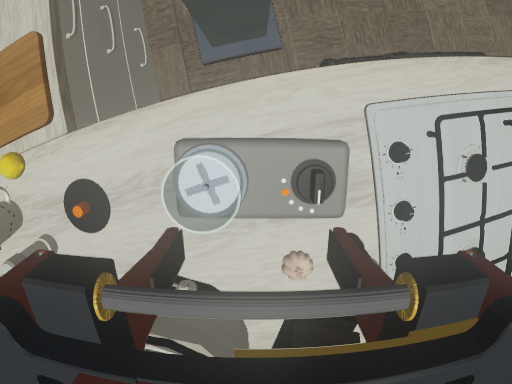

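The wrist view shows the whole chopper. The bowl rim ellipse is around (202,193), the dial is at (316,184), the orange mark at (285,192) and the lid at (87,206). I'll refine the poses from these.

Run:
```python
from h import *; import pickle
from scipy.optimize import least_squares
w=pickle.load(open("w1.pkl","rb")); p=w["pixels"]; big=cv2.resize(p,None,fx=8,fy=8,interpolation=cv2.INTER_CUBIC); h=cv2.cvtColor(big,cv2.COLOR_BGR2HSV)
def blobs(m,roi,mn):
    mm=np.zeros_like(m); x0,y0,x1,y1=[8*v for v in roi]; mm[y0:y1,x0:x1]=m[y0:y1,x0:x1]
    n,l,st,ce=cv2.connectedComponentsWithStats(mm)
    return [(int(st[i,4]),(ce[i]+.5)/8-.5) for i in range(1,n) if st[i,4]>=mn]
W=blobs(cv2.inRange(h,(0,0,175),(180,60,255)),(275,172,325,215),60)
O=blobs(cv2.inRange(h,(3,130,120),(22,255,255)),(275,180,295,200),60)
for a,u in W+O: print(a,u.round(2),onz(w,u,45,True).round(1))
L=blobs(cv2.inRange(h,(3,130,120),(22,255,255)),(65,195,95,220),60)
print("lid",[(a,u.round(1),onz(w,u,40,True)) for a,u in L])
cv2.imwrite("pics/w1z.png",cv2.resize(p[130:240,150:360],None,fx=3.8,fy=3.8,interpolation=cv2.INTER_CUBIC))
```

```text
1280 [283.24 180.26] [559.5  20.   45. ]
1769 [318.61 196.69] [596.9  70.5  45. ]
1299 [290.89 201.68] [595.8  25.6  45. ]
1157 [300.26 208.15] [609.4  38.4  45. ]
1151 [311.45 210.38] [617.   55.6  45. ]
2225 [284.87 191.81] [578.   19.1  45. ]
lid [(64, array([ 81. , 203.3]), array([ 524.35150026, -336.65569932,   40.        ])), (6896, array([ 77.5, 210.9]), array([ 536.3187155 , -350.45568032,   40.        ])), (60, array([ 84.6, 212.6]), array([ 542.5686862 , -335.55170048,   40.        ]))]
```

View pics/w1z.png

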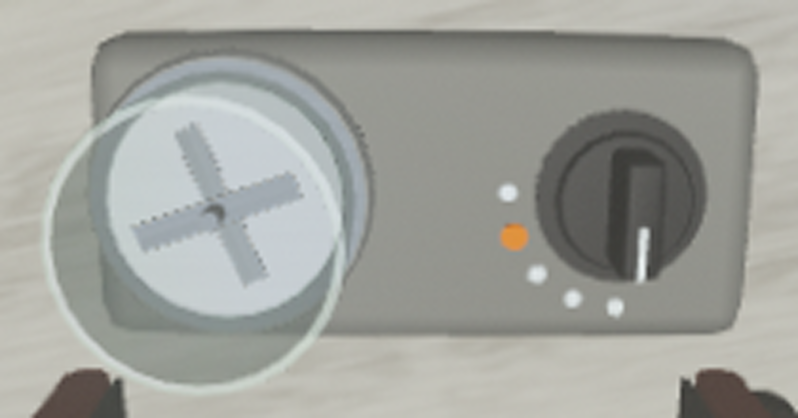

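Run:
```python
from h import *; import pickle
from scipy.optimize import least_squares
from scipy.ndimage import map_coordinates, gaussian_filter
w=pickle.load(open("w1.pkl","rb")); g=cv2.cvtColor(w["pixels"],cv2.COLOR_BGR2GRAY).astype(float)
bg=gaussian_filter(g,4); d=g-bg
c=np.array([537.5,-90.5])
for it in range(3):
    pts=[]
    for t in np.linspace(0,2*np.pi,120,endpoint=False):
        rs=np.arange(45,56,.25); uv=np.array([proj(w,(c[0]+r*np.cos(t),c[1]+r*np.sin(t),135),True) for r in rs])
        v=map_coordinates(d,[uv[:,1],uv[:,0]],order=1); i=v.argmax()
        if v[i]>4 and 0<i<len(rs)-1: pts.append(c+rs[i]*np.array([np.cos(t),np.sin(t)]))
    pts=np.array(pts); f=least_squares(lambda v:np.hypot(*(pts-v[:2]).T)-v[2],[*c,50],loss='soft_l1'); c=f.x[:2]; print(len(pts),f.x,np.median(abs(f.fun)))
q=cv2.resize(w["pixels"],None,fx=4,fy=4,interpolation=cv2.INTER_CUBIC)
for a in pts:
    u=proj(w,(*a,135),True); cv2.circle(q,tuple(((u+.5)*4).astype(int)),1,(0,0,255),-1)
cv2.imwrite("pics/w1r.png",q[560:960,600:1050])
M=np.array([(617,55.6),(609.4,38.4),(595.8,25.6),(578,19.1),(559.5,20)])
f=least_squares(lambda v:np.r_[(v[:2]+v[3]*np.c_[np.cos(v[2]-.4*np.arange(5)),np.sin(v[2]-.4*np.arange(5))]-M).ravel()],[570,66,-.2,47]); X,Y,a,r=f.x; print(f.x, "bowl",X+160*np.sin(a),Y-160*np.cos(a))
```

```text
118 [535.92070216 -90.70178523  49.85077004] 0.2122278074814936
120 [535.9443143  -90.65024864  49.87392449] 0.17362116966386765
120 [535.95426912 -90.6537085   49.85710711] 0.1530531991166555
[ 5.70934564e+02  6.57428574e+01 -2.17423847e-01  4.71814854e+01] bowl 536.4201891713744 -90.49016708656131
```

View pics/w1r.png

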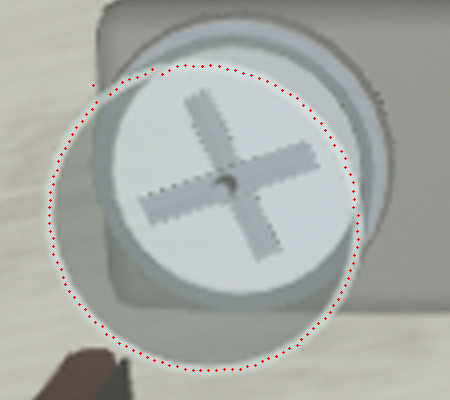

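```bash
python3 -m creep '[{"tx":2,"ty":-55,"tz":0,"rx":0,"ry":0,"rz":0,"fingers":0},{"tx":4,"ty":-110,"tz":0,"rx":0,"ry":0,"rz":0,"fingers":0},{"tx":5,"ty":-165,"tz":0,"rx":0,"ry":0,"rz":0,"fingers":0},{"tx":6,"ty":-215,"tz":-30,"rx":0,"ry":0,"rz":0,"fingers":0},{"tx":7,"ty":-260,"tz":-70,"rx":0,"ry":0,"rz":0,"fingers":0},{"tx":7,"ty":-300,"tz":-110,"rx":0,"ry":0,"rz":0,"fingers":0},{"tx":7,"ty":-330,"tz":-150,"rx":0,"ry":0,"rz":0,"fingers":0},{"tx":7,"ty":-330,"tz":-150,"rx":0,"ry":0,"rz":0,"fingers":0},{"tx":7,"ty":-330,"tz":-150,"rx":0,"ry":0,"rz":0,"fingers":0}]'
python3 - <<'E'
from h import *; from workcell import ctrl
from scipy.optimize import least_squares
w=ctrl.get_image("wrist"); cv2.imwrite("pics/w2.png",w["pixels"])
print(ctrl.get_obs()["ee_pos"])
p=w["pixels"]; big=cv2.resize(p,None,fx=4,fy=4,interpolation=cv2.INTER_CUBIC); h=cv2.cvtColor(big,cv2.COLOR_BGR2HSV)
m=cv2.inRange(h,(3,130,100),(22,255,255)); n,l,st,ce=cv2.connectedComponentsWithStats(m)
for i in range(1,n):
    if st[i,4]>300: print(st[i],ce[i]/4, onz(w,(ce[i]+.5)/4-.5,45,True))
print(proj(w,(534.9,-344.2,45),True),proj(w,(534.9,-344.2,15),True))
E
```

```text
t: 3.58
ee_pos: [536.3, -345.3, 151.0]
orientation: [-1.565, 0.16, -0.161]
ft_force: [-0.2, 0.3, 0.6]
width: 88.3
[ 536.69397179 -345.37084383  151.70421594]
[     0      0    786    442 196936] [77.64020164 40.60144793] [ 324.83492976 -506.61006074   45.        ]
[ 974  693   90  105 7463] [254.5238845 186.5285408] [ 533.36301325 -347.048717     45.        ]
[  169   754   126   206 16060] [ 57.33625467 214.93186488] [ 516.17627658 -595.87923705   45.        ]
[ 412 1094   44   42 1162] [108.71320998 279.04259897] [ 612.11624095 -553.57697698   45.        ]
[ 372 1107   70  177 3993] [ 99.54921112 300.86275983] [ 643.62517194 -584.60056472   45.        ]
[ 713 1108  199   54 5897] [202.9428523  285.34585382] [ 637.80645758 -431.333658     45.        ]
[1604 1115   71  169 3199] [412.41309784 302.50844014] [ 733.12228056 -169.77709187   45.        ]
[ 734 1271   67   35 1234] [191.9017423  321.35960292] [ 689.5181469  -461.92327354   45.        ]
[ 786 1277  141   45 4097] [212.71942885 323.86032463] [ 697.51691801 -436.05054819   45.        ]
[257.16305455 187.02651704] [257.00115162 180.82617917]
```

View pics/w2.png

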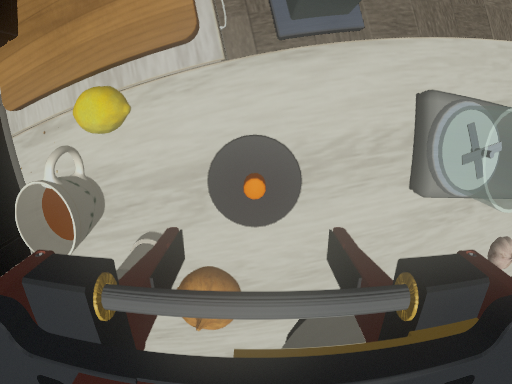

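Run:
```python
from h import *; from workcell import ctrl
from scipy.optimize import least_squares
w=ctrl.get_image("wrist"); p=w["pixels"]; big=cv2.resize(p,None,fx=4,fy=4,interpolation=cv2.INTER_CUBIC); h=cv2.cvtColor(big,cv2.COLOR_BGR2HSV); g=cv2.cvtColor(big,cv2.COLOR_BGR2GRAY)
def fit(m,roi,z,lo=None):
    r=np.zeros_like(m); x0,y0,x1,y1=[4*v for v in roi]; r[y0:y1,x0:x1]=m[y0:y1,x0:x1]
    c=max(cv2.findContours(r,cv2.RETR_EXTERNAL,cv2.CHAIN_APPROX_NONE)[0],key=cv2.contourArea)
    P=np.array([onz(w,(u[0]+.5)/4-.5,z,True)[:2] for u in c[::4]])
    f=least_squares(lambda v:np.hypot(*(P-v[:2]).T)-v[2],[*P.mean(0),20],loss='soft_l1',f_scale=.5); print(f.x,np.median(abs(f.fun)))
fit((g<125).astype('uint8')*255,(195,125,315,232),15)
m=cv2.inRange(h,(3,130,190),(22,255,255)); fit(m,(235,165,275,205),45)
```

```text
[ 535.41807195 -347.55322791   53.36608647] 0.12945362229963564
[ 535.68207848 -347.50645076   10.50927701] 0.1048706375258881
```

```bash
python3 -m creep '[{"tx":-1,"ty":-1,"tz":-50,"rx":0,"ry":0,"rz":0,"fingers":0},{"tx":-1,"ty":-1,"tz":-95,"rx":0,"ry":0,"rz":0,"fingers":60},{"tx":-1,"ty":-1,"tz":-115,"rx":0,"ry":0,"rz":0,"fingers":100},{"tx":-1,"ty":-1,"tz":-123,"rx":0,"ry":0,"rz":0,"fingers":120},{"tx":-1,"ty":-1,"tz":-123,"rx":0,"ry":0,"rz":0,"fingers":120}]'
python3 - <<'E'
from h import *; from workcell import ctrl
for n in ("wrist","top"): 
    w=ctrl.get_image(n)["pixels"]; cv2.imwrite(f"pics/{n}3.png",w if n=="wrist" else cv2.resize(w[150:250,230:360],None,fx=6,fy=6,interpolation=cv2.INTER_CUBIC))
print(ctrl.get_obs()["ee_pos"],ctrl.get_obs()["ft_force"],ctrl.get_obs()["width"])
E
```

```text
t: 4.3
ee_pos: [535.3, -347.8, 28.1]
orientation: [-1.566, 0.16, -0.162]
ft_force: [-0.2, -0.6, 1.0]
width: 51.4
[ 535.54176991 -348.11152203   28.7383508 ] [0.70809712 0.2218884  0.22345835] 46.85870883483502
```

View pics/wrist3.png

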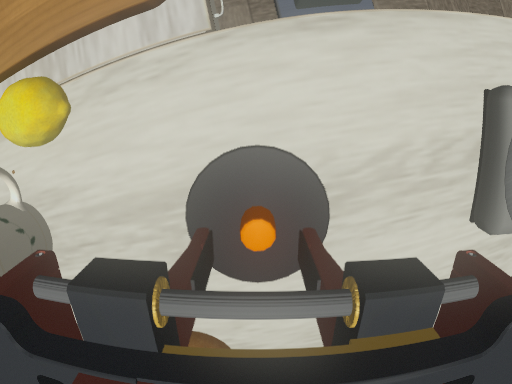

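View pics/top3.png

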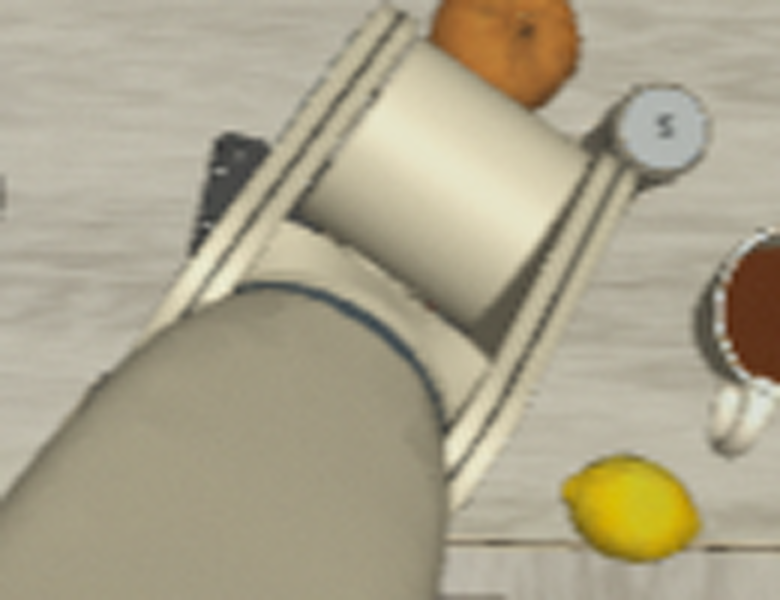

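```bash
python3 -m creep '[{"tx":0,"ty":0,"tz":-1,"rx":0,"ry":0,"rz":0,"fingers":200},{"tx":0,"ty":0,"tz":-1,"rx":0,"ry":0,"rz":0,"fingers":255},{"tx":0,"ty":0,"tz":-1,"rx":0,"ry":0,"rz":0,"fingers":255},{"tx":0,"ty":0,"tz":-1,"rx":0,"ry":0,"rz":0,"fingers":255},{"tx":0,"ty":0,"tz":-1,"rx":0,"ry":0,"rz":0,"fingers":255}]'
python3 - <<'E'
from h import *; from workcell import ctrl
from scipy.optimize import least_squares
w=ctrl.get_image("wrist"); p=w["pixels"]; cv2.imwrite("pics/wrist4.png",p)
o=ctrl.get_obs(); print(o["ee_pos"],o["ft_force"],o["width"])
big=cv2.resize(p,None,fx=4,fy=4,interpolation=cv2.INTER_CUBIC); h=cv2.cvtColor(big,cv2.COLOR_BGR2HSV); g=cv2.cvtColor(big,cv2.COLOR_BGR2GRAY)
m=(g<125).astype('uint8')*255
# flange upper-half edge: scan columns from above
P=[]
for x in range(195*4,322*4,6):
    col=g[120*4:225*4,x]; 
    i=np.argmax(col<120)
    if i>0: P.append(onz(w,((x+.5)/4-.5,(120*4+i+.5)/4-.5),15,True)[:2])
P=np.array(P); f=least_squares(lambda v:np.hypot(*(P-v[:2]).T)-53.4,[535,-347],loss='soft_l1',f_scale=.5); print(len(P),f.x,np.median(abs(f.fun)))
E
```

```text
t: 5.03
ee_pos: [534.4, -347.5, 26.0]
orientation: [-1.565, 0.162, -0.161]
ft_force: [-0.3, -0.6, 0.5]
width: 1.5
[ 534.3915772  -347.46237141   26.02773459] [-0.42097702  0.18535243 -0.47967083] 0.369510746925361
85 [ 535.19655053 -347.4754777 ] 0.0956492429407021
```

View pics/wrist4.png

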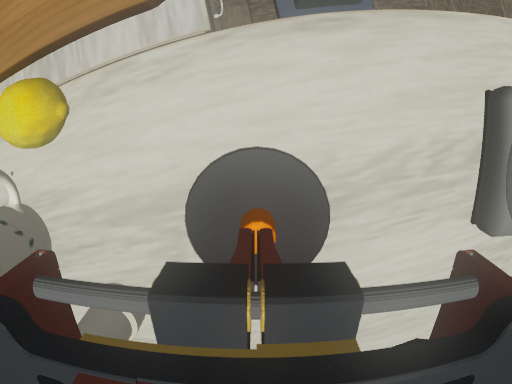

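Run:
```python
from h import *; from workcell import ctrl
from scipy.spatial.transform import Rotation as Ro
p=cv2.imread("pics/wrist4.png"); cv2.imwrite("pics/w4z.png",cv2.resize(p[140:350,150:360],None,fx=2.8,fy=2.8,interpolation=cv2.INTER_CUBIC))
w=ctrl.get_image("wrist"); o=ctrl.get_obs(); T=np.array(o["ee_pos"])
for d in (8,0,-11,-30,-60): print(d,proj(w,T-[0,0,d],True))
print(proj(w,(535.2,-347.5,45),True),proj(w,(535.2,-347.5,15),True),proj(w,(523.5,-347.5,45),True),proj(w,(547,-347.5,45),True))
s=ctrl.get_image("side")["pixels"]; cv2.imwrite("pics/s4.png",cv2.resize(s[120:270,190:340],None,fx=4,fy=4,interpolation=cv2.INTER_CUBIC))
```

```text
8 [256.92443976 221.27903138]
0 [256.98376421 225.2512842 ]
-11 [257.07248167 231.21037312]
-30 [257.24868627 243.1135732 ]
-60 [257.60488244 267.45978701]
[257.44705975 237.09938134] [257.16815409 220.88382907] [253.60781007 220.04132452] [261.15058696 253.49227087]
```

View pics/w4z.png

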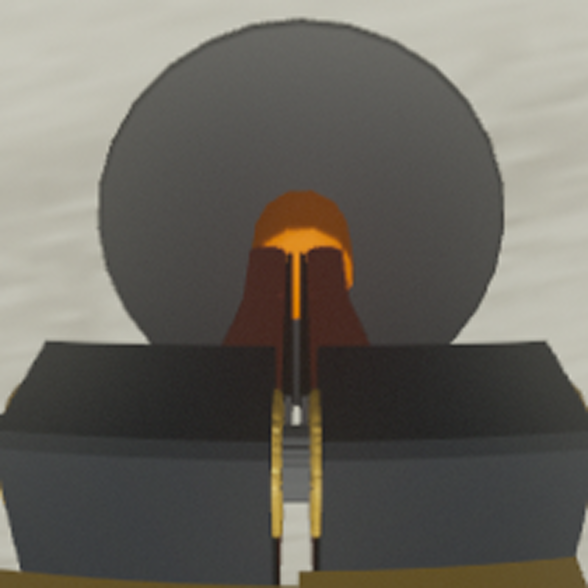

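View pics/s4.png

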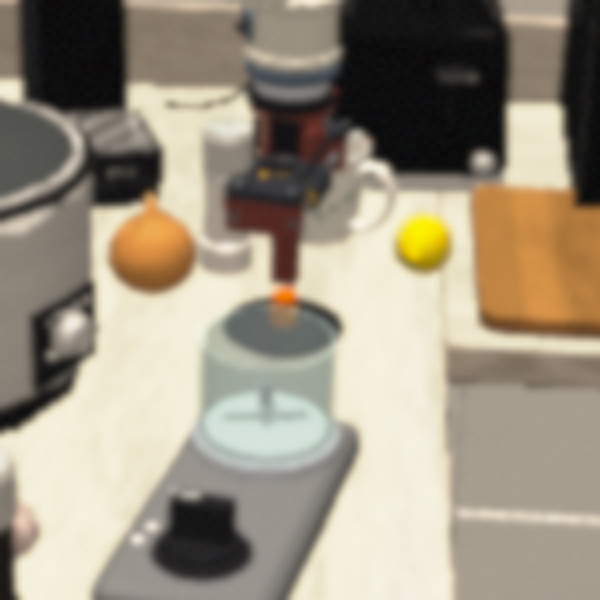

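Run:
```python
from h import *; from workcell import ctrl
s=ctrl.get_image("side")
for v in (189,190,191,192,193,194):
    c,d=ray(s,(260.5,v)); P=c+d*(-347.5-c[1])/d[1]; print(v,P.round(1))
for z in (15,18,26,45,60): print(z,proj(s,(535,-347.5,z)))
q=s["pixels"]; cv2.imwrite("pics/s5.png",cv2.resize(q[165:215,235:290],None,fx=10,fy=10,interpolation=cv2.INTER_NEAREST))
o=ctrl.get_obs();print(o["qpos"],o["width"])
```

```text
189 [ 536.6 -347.5   57.5]
190 [ 536.5 -347.5   53.6]
191 [ 536.4 -347.5   49.7]
192 [ 536.3 -347.5   45.8]
193 [ 536.2 -347.5   41.9]
194 [ 536.1 -347.5   37.9]
15 [260.61770823 199.78055369]
18 [260.64151338 199.02968998]
26 [260.7051746  197.02168324]
45 [260.85743236 192.21915875]
60 [260.97870358 188.39401399]
[-5.95228717e-01  6.57369563e-01  1.68571453e+00 -7.16256301e-07
  7.98599499e-01 -1.96020185e+00] 0.5800193847507783
```

View pics/s5.png

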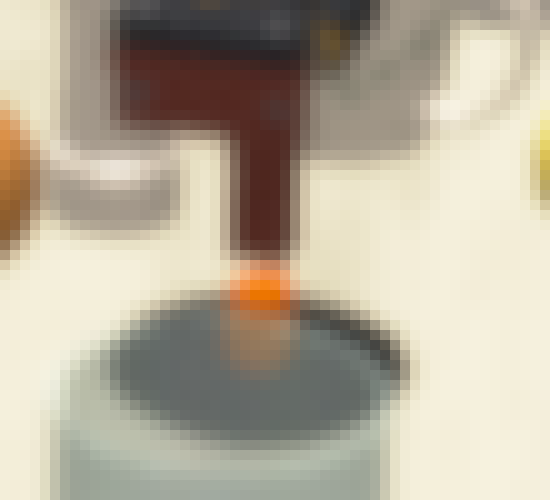

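The fingers closed on nothing. The side view puts the tips at z≈50, just above the knob, although the reported TCP is 26. So the real fingertips sit about 24 mm behind the reported TCP, not 8 mm ahead of it. I'll open, go lower in steps and check against force and pictures.

```bash
python3 -m creep '[{"tx":0,"ty":0,"tz":0,"rx":0,"ry":0,"rz":0,"fingers":110},{"tx":0,"ty":0,"tz":0,"rx":0,"ry":0,"rz":0,"fingers":110},{"tx":0,"ty":0,"tz":0,"rx":0,"ry":0,"rz":0,"fingers":110},{"tx":1,"ty":0,"tz":-10,"rx":0,"ry":0,"rz":0,"fingers":110},{"tx":1,"ty":0,"tz":-20,"rx":0,"ry":0,"rz":0,"fingers":110},{"tx":1,"ty":0,"tz":-20,"rx":0,"ry":0,"rz":0,"fingers":110}]'
python3 - <<'E'
from h import *; from workcell import ctrl
p=ctrl.get_image("wrist")["pixels"]; cv2.imwrite("pics/w5.png",p)
q=ctrl.get_image("side")["pixels"]; cv2.imwrite("pics/s6.png",cv2.resize(q[165:215,235:290],None,fx=10,fy=10,interpolation=cv2.INTER_NEAREST))
o=ctrl.get_obs();print(o["ee_pos"],o["ft_force"],o["width"])
E
```

```text
t: 5.98
ee_pos: [534.5, -346.9, 4.6]
orientation: [-1.564, 0.163, -0.16]
ft_force: [0.7, -0.7, 0.2]
width: 50.1
[ 535.17672582 -347.34920451    5.60105246] [ 0.36104491  0.87060491 -0.21671683] 49.66863947589799
```

View pics/w5.png

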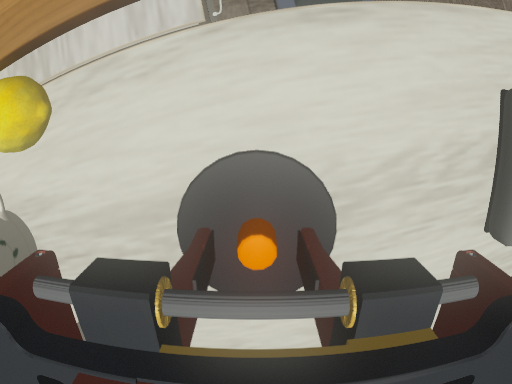

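View pics/s6.png

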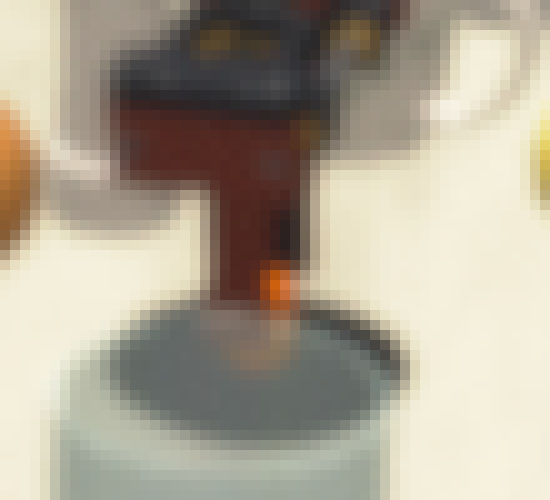

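```bash
python3 -m creep '[{"tx":0,"ty":0,"tz":-5,"rx":0,"ry":0,"rz":0,"fingers":110},{"tx":0,"ty":0,"tz":-10,"rx":0,"ry":0,"rz":0,"fingers":110},{"tx":0,"ty":0,"tz":-10,"rx":0,"ry":0,"rz":0,"fingers":110}]'
python3 - <<'E'
from h import *; from workcell import ctrl
p=ctrl.get_image("wrist")["pixels"]; cv2.imwrite("pics/w6.png",cv2.resize(p[140:300,140:380],None,fx=3,fy=3,interpolation=cv2.INTER_CUBIC))
q=ctrl.get_image("side")["pixels"]; cv2.imwrite("pics/s7.png",cv2.resize(q[165:215,235:290],None,fx=10,fy=10,interpolation=cv2.INTER_NEAREST))
o=ctrl.get_obs();print(o["ee_pos"],o["ft_force"],o["width"])
E
```

```text
t: 6.45
ee_pos: [535.1, -347.3, -4.4]
orientation: [-1.564, 0.162, -0.161]
ft_force: [-0.5, -1.2, 0.3]
width: 50.0
[ 535.36479272 -347.474945     -4.00121773] [-0.11092038 -0.53127455 -0.10029749] 50.11019672830713
```

View pics/w6.png

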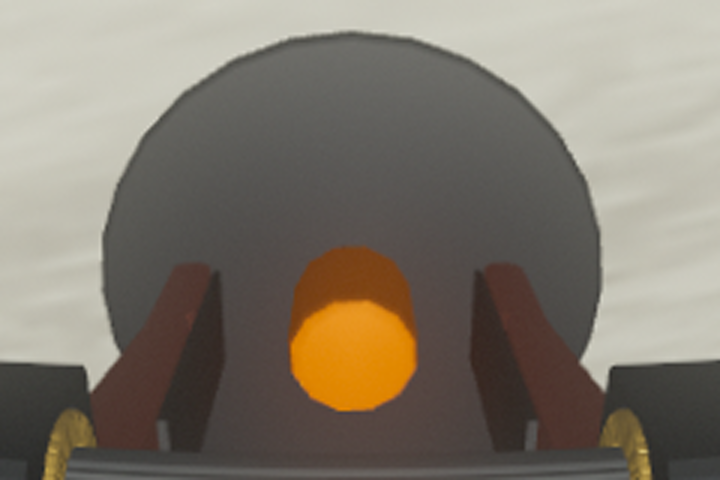

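View pics/s7.png

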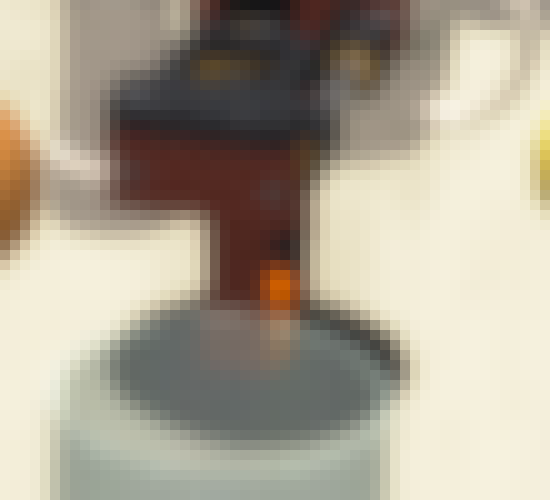

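Run:
```python
from h import *; from workcell import ctrl
s=ctrl.get_image("side")
for z in (10,20,30,40): print(z,proj(s,(541,-317,z)),proj(s,(531,-317,z)),proj(s,(551,-317,z)))
q=s["pixels"]; z=cv2.resize(q[185:212,245:275],None,fx=20,fy=20,interpolation=cv2.INTER_CUBIC); z=cv2.convertScaleAbs(z,alpha=2.2,beta=-180); cv2.imwrite("pics/s8.png",z)
```

```text
10 [258.37998402 204.91782428] [261.22735694 205.06434978] [255.53436405 204.77138899]
20 [258.45473334 202.38823846] [261.30960793 202.53436763] [255.60162094 202.24219949]
30 [258.52987623 199.84533394] [261.39229212 199.99106056] [255.66923184 199.6996975 ]
40 [258.60541581 197.28900524] [261.47541293 197.43432303] [255.73719955 197.14377762]
```

View pics/s8.png

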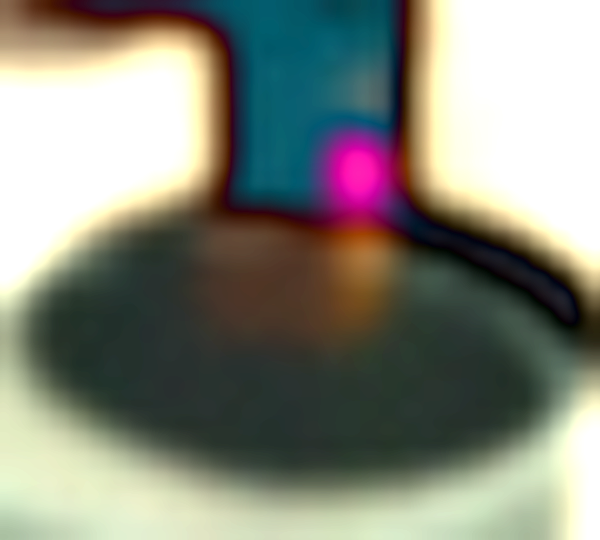

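```bash
python3 -m creep '[{"tx":0,"ty":0,"tz":-3,"rx":0,"ry":0,"rz":0,"fingers":110},{"tx":0,"ty":0,"tz":-3,"rx":0,"ry":0,"rz":0,"fingers":180},{"tx":0,"ty":0,"tz":-3,"rx":0,"ry":0,"rz":0,"fingers":255},{"tx":0,"ty":0,"tz":-3,"rx":0,"ry":0,"rz":0,"fingers":255},{"tx":0,"ty":0,"tz":-3,"rx":0,"ry":0,"rz":0,"fingers":255},{"tx":0,"ty":0,"tz":-3,"rx":0,"ry":0,"rz":0,"fingers":255}]'
python3 - <<'E'
from h import *; from workcell import ctrl
p=ctrl.get_image("wrist")["pixels"]; cv2.imwrite("pics/w7.png",cv2.resize(p[140:300,140:380],None,fx=3,fy=3,interpolation=cv2.INTER_CUBIC))
o=ctrl.get_obs();print(o["ee_pos"],o["ft_force"],o["width"])
E
```

```text
t: 7.35
ee_pos: [535.4, -347.5, -6.9]
orientation: [-1.565, 0.162, -0.162]
ft_force: [0.4, 0.1, -0.7]
width: 23.2
[ 535.45011642 -347.47945014   -6.877163  ] [0.00115898 0.27227062 0.74687881] 23.43263078626454
```

View pics/w7.png

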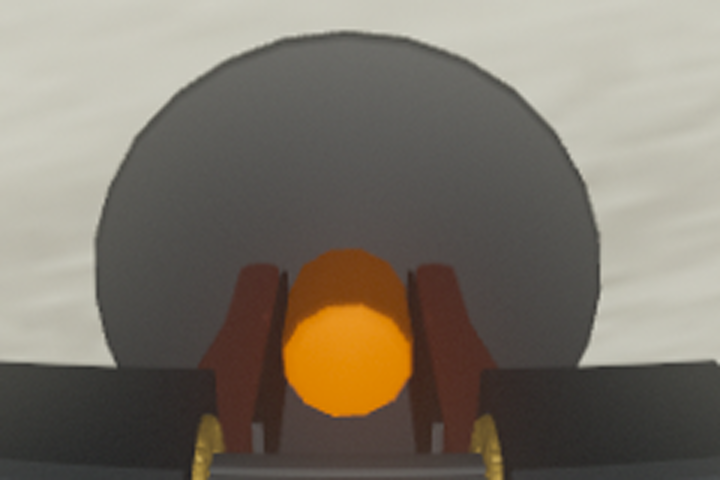

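```bash
python3 -m creep '[{"tx":0,"ty":0,"tz":20,"rx":0,"ry":0,"rz":0,"fingers":255},{"tx":0,"ty":0,"tz":60,"rx":0,"ry":0,"rz":0,"fingers":255},{"tx":0,"ty":0,"tz":110,"rx":0,"ry":0,"rz":0,"fingers":255},{"tx":0,"ty":10,"tz":150,"rx":0,"ry":0,"rz":0,"fingers":255},{"tx":0,"ty":60,"tz":155,"rx":0,"ry":0,"rz":0,"fingers":255},{"tx":0.5,"ty":110,"tz":155,"rx":0,"ry":0,"rz":0,"fingers":255},{"tx":0.7,"ty":160,"tz":155,"rx":0,"ry":0,"rz":0,"fingers":255},{"tx":0.7,"ty":210,"tz":155,"rx":0,"ry":0,"rz":0,"fingers":255},{"tx":0.7,"ty":245,"tz":155,"rx":0,"ry":0,"rz":0,"fingers":255},{"tx":0.7,"ty":256.9,"tz":152,"rx":0,"ry":0,"rz":0,"fingers":255}]'
python3 - <<'E'
from h import *; from workcell import ctrl
w=ctrl.get_image("wrist"); p=w["pixels"]; cv2.imwrite("pics/w8.png",p)
s=ctrl.get_image("side"); q=s["pixels"]; cv2.imwrite("pics/s9.png",cv2.resize(q[150:270,200:320],None,fx=5,fy=5,interpolation=cv2.INTER_CUBIC))
o=ctrl.get_obs();print(o["ee_pos"],o["ft_force"],o["width"])
E
```

```text
t: 8.65
ee_pos: [536.4, -89.0, 146.4]
orientation: [-1.565, 0.159, -0.161]
ft_force: [0.2, -0.3, -1.5]
width: 23.3
[536.11398673 -89.96146242 145.58838904] [-0.28208592 -0.32026841 -1.68663888] 23.00200020684097
```

View pics/w8.png

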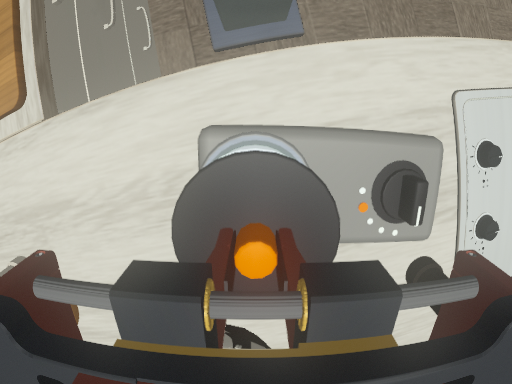

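View pics/s9.png

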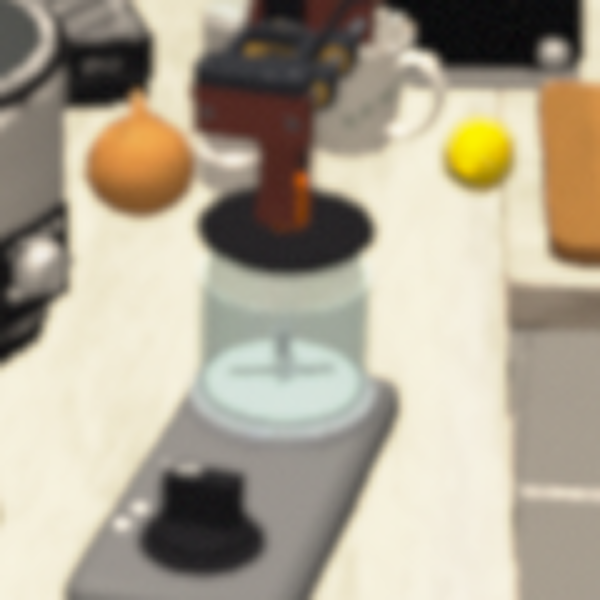

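```bash
python3 -m creep '[{"tx":0,"ty":0,"tz":-8,"rx":0,"ry":0,"rz":0,"fingers":255},{"tx":0,"ty":0,"tz":-14,"rx":0,"ry":0,"rz":0,"fingers":255},{"tx":0,"ty":0,"tz":-17,"rx":0,"ry":0,"rz":0,"fingers":255},{"tx":0,"ty":0,"tz":-20,"rx":0,"ry":0,"rz":0,"fingers":255},{"tx":0,"ty":0,"tz":-20,"rx":0,"ry":0,"rz":0,"fingers":255}]'
```

```text
t: 9.38
ee_pos: [535.9, -90.8, 124.8]
orientation: [-1.565, 0.162, -0.161]
ft_force: [-0.2, -0.3, -1.0]
width: 23.0
```

```bash
python3 -m creep '[{"tx":0,"ty":0,"tz":-2,"rx":0,"ry":0,"rz":0,"fingers":255},{"tx":0,"ty":0,"tz":-4,"rx":0,"ry":0,"rz":0,"fingers":255},{"tx":0,"ty":0,"tz":-4,"rx":0,"ry":0,"rz":0,"fingers":255}]'
```

```text
t: 9.75
ee_pos: [536.0, -90.5, 121.0]
orientation: [-1.565, 0.162, -0.161]
ft_force: [-0.9, -0.3, -1.9]
width: 23.6
```

```bash
python3 -m creep '[{"tx":0,"ty":0,"tz":-1.5,"rx":0,"ry":0,"rz":0,"fingers":255},{"tx":0,"ty":0,"tz":-3,"rx":0,"ry":0,"rz":0,"fingers":255},{"tx":0,"ty":0,"tz":-3,"rx":0,"ry":0,"rz":0,"fingers":255}]'
python3 - <<'E'
from h import *; from workcell import ctrl
q=ctrl.get_image("side")["pixels"]; cv2.imwrite("pics/s10.png",cv2.resize(q[150:270,200:320],None,fx=5,fy=5,interpolation=cv2.INTER_CUBIC))
o=ctrl.get_obs();print(o["ee_pos"],o["ft_force"],o["width"],o["moment"])
E
```

```text
t: 10.12
ee_pos: [536.2, -90.6, 119.0]
orientation: [-1.565, 0.161, -0.162]
ft_force: [-2.6, 1.0, 9.3]
width: 23.4
[536.20712283 -90.61169963 119.04469855] [-2.47354593  1.08586733  9.14984194] 23.043624910143354 [0.13810349 0.57468277 0.01757979]
```

View pics/s10.png

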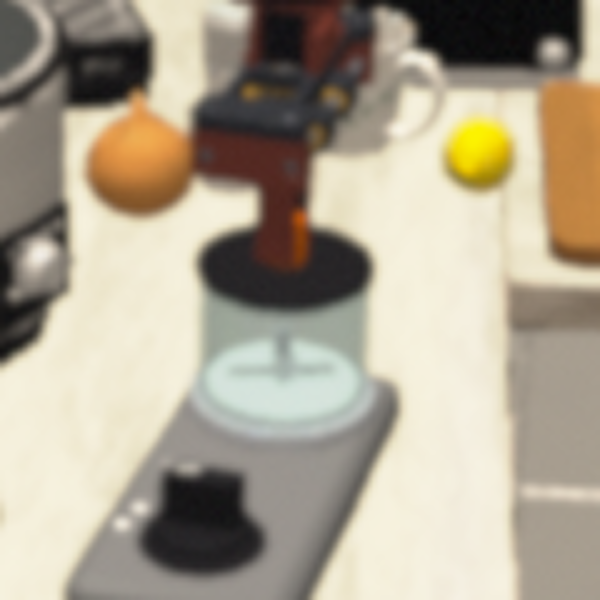

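Contact came at z=119.0, with about 10 N upward. That is the predicted home height of 119.1. I'll release, retreat upward and look.

```bash
python3 -m creep '[{"tx":0,"ty":0,"tz":0.5,"rx":0,"ry":0,"rz":0,"fingers":110},{"tx":0,"ty":0,"tz":0.5,"rx":0,"ry":0,"rz":0,"fingers":110},{"tx":0,"ty":0,"tz":0.5,"rx":0,"ry":0,"rz":0,"fingers":110},{"tx":0,"ty":0,"tz":30,"rx":0,"ry":0,"rz":0,"fingers":110},{"tx":0,"ty":0,"tz":80,"rx":0,"ry":0,"rz":0,"fingers":110},{"tx":-10,"ty":20,"tz":130,"rx":0,"ry":0,"rz":0,"fingers":60},{"tx":-10,"ty":60,"tz":150,"rx":0,"ry":0,"rz":0,"fingers":60},{"tx":-5,"ty":100,"tz":150,"rx":0,"ry":0,"rz":0,"fingers":60},{"tx":-5,"ty":100,"tz":150,"rx":0,"ry":0,"rz":0,"fingers":60}]'
python3 - <<'E'
from h import *; from workcell import ctrl
from scipy.optimize import least_squares
w=ctrl.get_image("wrist"); p=w["pixels"]; cv2.imwrite("pics/w11.png",p)
q=ctrl.get_image("side")["pixels"]; cv2.imwrite("pics/s11.png",cv2.resize(q[150:270,200:320],None,fx=5,fy=5,interpolation=cv2.INTER_CUBIC))
o=ctrl.get_obs();print(o["ee_pos"],o["ft_force"],o["width"])
for P in ((571,65.7,90),(536,-90.6,150),(536,-90.6,171)): print(P,proj(w,P,True))
E
```

```text
t: 11.3
ee_pos: [531.2, 11.3, 268.4]
orientation: [-1.565, 0.159, -0.16]
ft_force: [-0.5, -0.4, -0.1]
width: 67.0
[530.84317713   9.42121317 267.77665495] [-0.47103583  0.00352491  0.00588241] 66.98209849407601
(571, 65.7, 90) [303.25344633 196.26646153]
(536, -90.6, 150) [168.52911194 208.0350448 ]
(536, -90.6, 171) [163.1853508  213.97980927]
```

View pics/w11.png

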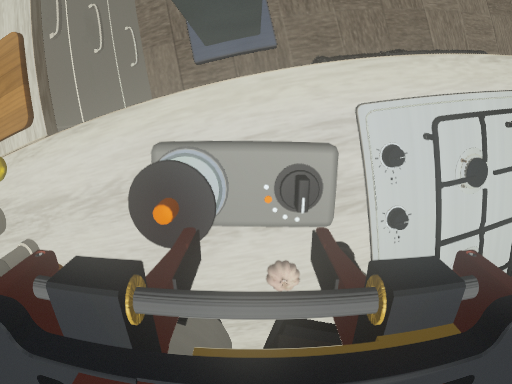

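View pics/s11.png

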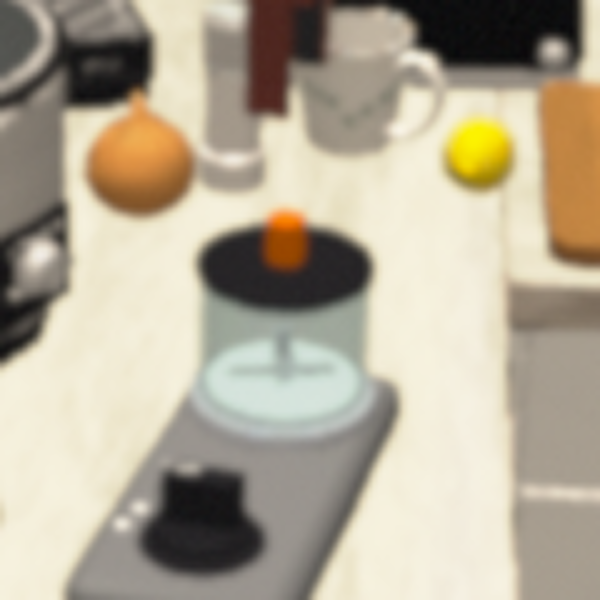

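The side view shows the lid level on the bowl, with its knob upright at about (257,198). I'll check this with numbers and aim for the dial.

Run:
```python
from h import *; from workcell import ctrl
from scipy.optimize import least_squares
w=ctrl.get_image("wrist"); p=w["pixels"]; big=cv2.resize(p,None,fx=4,fy=4,interpolation=cv2.INTER_CUBIC); h=cv2.cvtColor(big,cv2.COLOR_BGR2HSV)
m=cv2.inRange(h,(3,130,190),(22,255,255)); 
def fit(m,roi,z):
    r=np.zeros_like(m); x0,y0,x1,y1=[4*v for v in roi]; r[y0:y1,x0:x1]=m[y0:y1,x0:x1]
    c=max(cv2.findContours(r,cv2.RETR_EXTERNAL,cv2.CHAIN_APPROX_NONE)[0],key=cv2.contourArea)
    P=np.array([onz(w,(u[0]+.5)/4-.5,z,True)[:2] for u in c[::4]])
    f=least_squares(lambda v:np.hypot(*(P-v[:2]).T)-v[2],[*P.mean(0),20],loss='soft_l1',f_scale=.5); print(z,f.x,np.median(abs(f.fun)))
fit(m,(145,200,185,235),171)
g=cv2.cvtColor(big,cv2.COLOR_BGR2GRAY)
mm=((g<110)|(h[...,1]>150)).astype('uint8')*255; fit(mm,(120,150,222,250),150)
W=[]
def blobs(m,roi,mn):
    mm=np.zeros_like(m); x0,y0,x1,y1=[4*v for v in roi]; mm[y0:y1,x0:x1]=m[y0:y1,x0:x1]
    n,l,st,ce=cv2.connectedComponentsWithStats(mm)
    return [(int(st[i,4]),(ce[i]+.5)/4-.5) for i in range(1,n) if st[i,4]>=mn]
for a,u in blobs(cv2.inRange(h,(0,0,165),(180,60,255)),(255,180,310,225),40)+blobs(cv2.inRange(h,(3,130,120),(22,255,255)),(260,190,275,206),40): print(a,u.round(1),onz(w,u,45,True).round(1))
z=cv2.resize(p[150:240,240:350],None,fx=6,fy=6,interpolation=cv2.INTER_CUBIC)
for zz,col in((90,(0,0,255)),(58,(0,255,0))):
    ex=np.array([np.cos(-.21),np.sin(-.21)]); ey=np.array([-ex[1],ex[0]])
    for a,b in ((-1,-1),(-1,1),(1,1),(1,-1)):
        q=np.array([570.7,65.9])+ex*23*a+ey*8*b; u=proj(w,(*q,zz),True); cv2.circle(z,tuple(((u+.5-[240,150])*6).astype(int)),3,col,-1)
cv2.imwrite("pics/w11z.png",z)
```

```text
171 [536.15122271 -91.81624124  10.7547932 ] 0.12136567345214999
150 [534.10862142 -88.00576702  52.01492775] 0.24285809440365114
545 [267.4 186.7] [559.2  19.8  45. ]
138 [269.  199.2] [577.9  18.5  45. ]
732 [304.3 205.7] [598.3  67.6  45. ]
486 [275.9 209.6] [595.6  25.4  45. ]
479 [286.  216.6] [609.4  38.2  45. ]
485 [298.3 219.1] [617.1  55.6  45. ]
632 [269.3 199.2] [578.  19.  45.]
```

View pics/w11z.png

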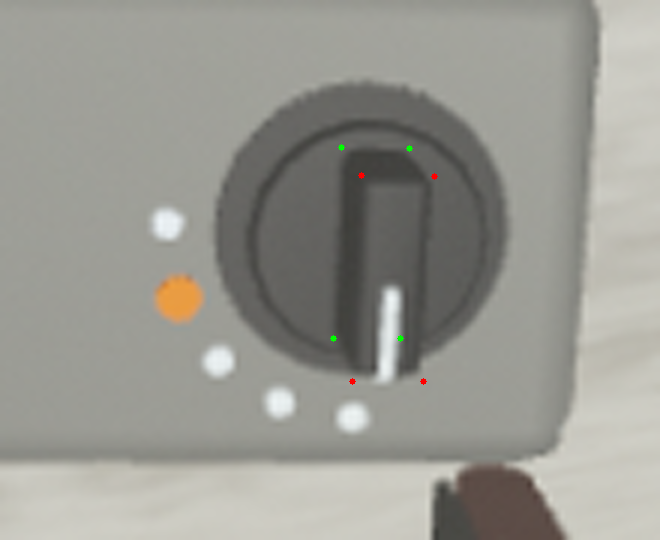

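```bash
python3 -m creep '[{"tx":20,"ty":30,"tz":-30,"rx":0,"ry":0,"rz":0,"fingers":60},{"tx":39.6,"ty":56.5,"tz":-75,"rx":0,"ry":0,"rz":0,"fingers":60},{"tx":39.6,"ty":56.5,"tz":-125,"rx":0,"ry":0,"rz":0,"fingers":80},{"tx":39.6,"ty":56.5,"tz":-170,"rx":0,"ry":0,"rz":0,"fingers":90},{"tx":39.6,"ty":56.5,"tz":-195,"rx":0,"ry":0,"rz":0,"fingers":110},{"tx":39.6,"ty":56.5,"tz":-195,"rx":0,"ry":0,"rz":0,"fingers":110}]'
python3 - <<'E'
from h import *; from workcell import ctrl
w=ctrl.get_image("wrist"); p=w["pixels"]; cv2.imwrite("pics/w12.png",cv2.resize(p[120:320,140:400],None,fx=3,fy=3,interpolation=cv2.INTER_CUBIC))
q=ctrl.get_image("side")["pixels"]; cv2.imwrite("pics/s12.png",cv2.resize(q[170:300,190:310],None,fx=5,fy=5,interpolation=cv2.INTER_CUBIC))
o=ctrl.get_obs();print(o["ee_pos"],o["ft_force"],o["width"],o["qpos"])
E
```

```text
t: 12.2
ee_pos: [568.9, 64.6, 70.8]
orientation: [-1.566, 0.166, -0.159]
ft_force: [0.2, 0.6, -0.0]
width: 49.9
[571.20116334  65.14294629  73.51332976] [ 0.83133341  0.23684873 -0.17214098] 50.26662879818659 [ 9.28937417e-02  5.14864027e-01  1.81764322e+00 -9.25677673e-05
  8.08825606e-01 -1.27100901e+00]
```

View pics/w12.png

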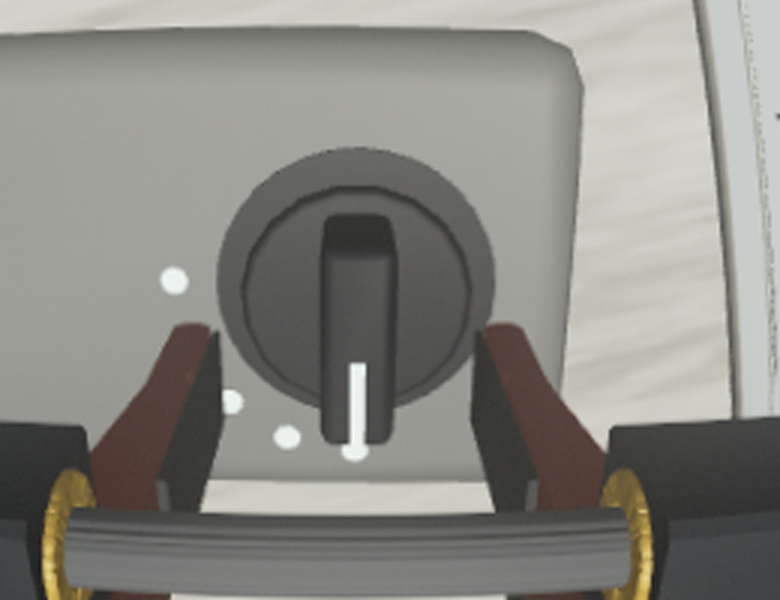

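View pics/s12.png

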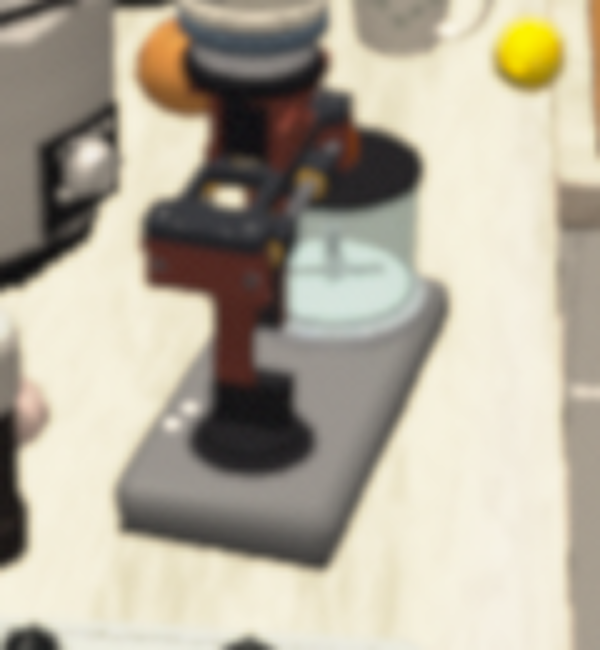

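```bash
python3 -m creep '[{"tx":0,"ty":0,"tz":0,"rx":0,"ry":0,"rz":0,"fingers":110},{"tx":0,"ty":0,"tz":0,"rx":0,"ry":0,"rz":0,"fingers":110}]'
python3 - <<'E'
from h import *; from workcell import ctrl
o=ctrl.get_obs();print(o["ee_pos"],o["orientation"])
w=ctrl.get_image("wrist"); p=w["pixels"]; z=cv2.resize(p[120:320,140:400],None,fx=3,fy=3,interpolation=cv2.INTER_CUBIC)
for zz,col in((90,(0,0,255)),):
    ex=np.array([np.cos(-.21),np.sin(-.21)]); ey=np.array([-ex[1],ex[0]])
    for a,b in ((-1,-1),(-1,1),(1,1),(1,-1)):
        q=np.array([570.7,65.9])+ex*23*a+ey*8*b; u=proj(w,(*q,zz),True); cv2.circle(z,tuple(((u+.5-[140,120])*3).astype(int)),2,col,-1)
cv2.imwrite("pics/w13.png",z)
E
```

```text
t: 12.55
ee_pos: [571.5, 65.8, 74.3]
orientation: [-1.564, 0.16, -0.163]
ft_force: [-0.5, 0.3, 0.2]
width: 49.9
[571.54225895  65.84807531  74.31995691] [-1.56433141  0.15999612 -0.16333852]
```

View pics/w13.png

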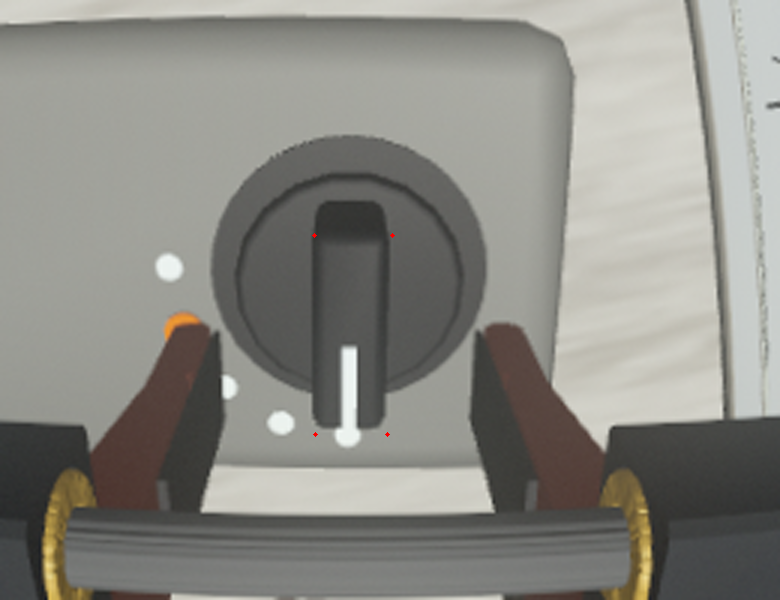

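```bash
python3 -m creep '[{"tx":-0.7,"ty":0.3,"tz":-15,"rx":0,"ry":0,"rz":0,"fingers":110},{"tx":-0.7,"ty":0.3,"tz":-28,"rx":0,"ry":0,"rz":0,"fingers":110},{"tx":-0.7,"ty":0.3,"tz":-35,"rx":0,"ry":0,"rz":0,"fingers":110},{"tx":-0.7,"ty":0.3,"tz":-35,"rx":0,"ry":0,"rz":0,"fingers":110}]'
python3 - <<'E'
from h import *; from workcell import ctrl
w=ctrl.get_image("wrist"); p=w["pixels"]; cv2.imwrite("pics/w14.png",cv2.resize(p[120:320,140:400],None,fx=3,fy=3,interpolation=cv2.INTER_CUBIC))
q=ctrl.get_image("side")["pixels"]; cv2.imwrite("pics/s14.png",cv2.resize(q[190:290,190:290],None,fx=6,fy=6,interpolation=cv2.INTER_CUBIC))
o=ctrl.get_obs();print(o["ee_pos"],o["ft_force"],o["width"])
E
```

```text
t: 13.1
ee_pos: [569.3, 66.2, 37.0]
orientation: [-1.565, 0.163, -0.16]
ft_force: [-0.1, 0.2, 0.7]
width: 50.1
[570.05574674  66.21059009  37.92363602] [ 0.91407984  0.42478842 -0.93643732] 49.6446916261606
```

View pics/w14.png

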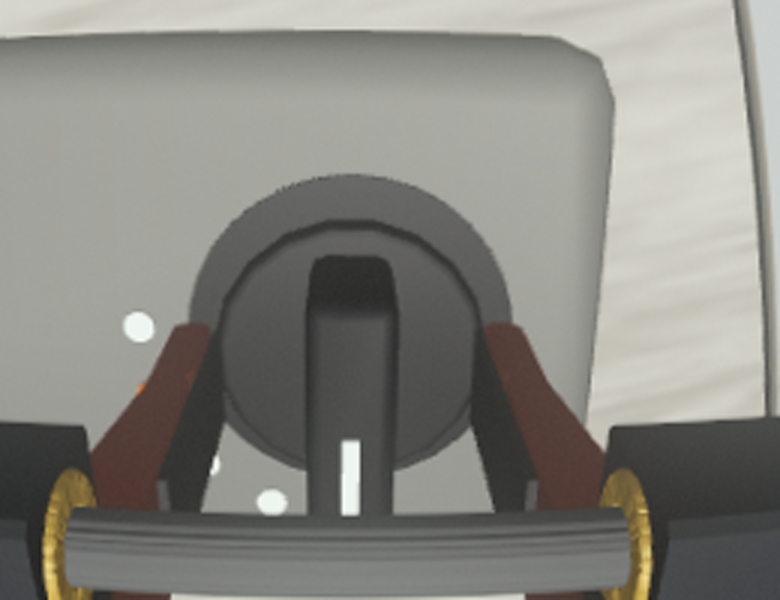

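View pics/s14.png

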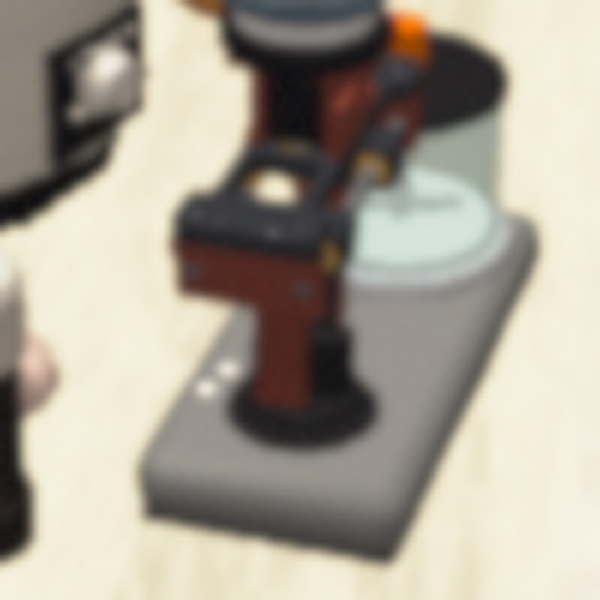

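```bash
python3 -m creep '[{"tx":0,"ty":0,"tz":0,"rx":0,"ry":0,"rz":0,"fingers":180},{"tx":0,"ty":0,"tz":0,"rx":0,"ry":0,"rz":0,"fingers":255},{"tx":0,"ty":0,"tz":0,"rx":0,"ry":0,"rz":0,"fingers":255},{"tx":0,"ty":0,"tz":0,"rx":0,"ry":0,"rz":0,"fingers":255},{"tx":0,"ty":0,"tz":0,"rx":0,"ry":0,"rz":0,"fingers":255}]'
python3 - <<'E'
from h import *; from workcell import ctrl
o=ctrl.get_obs();print(o["ee_pos"],o["ft_force"],o["width"],o["moment"])
w=ctrl.get_image("wrist"); p=w["pixels"]; cv2.imwrite("pics/w15.png",cv2.resize(p[120:320,140:400],None,fx=3,fy=3,interpolation=cv2.INTER_CUBIC))
E
```

```text
t: 13.82
ee_pos: [570.2, 66.5, 38.2]
orientation: [-1.564, 0.162, -0.162]
ft_force: [0.3, 1.8, 2.4]
width: 16.2
[570.15014258  66.52165072  38.23792955] [0.31066308 1.80301813 2.37247758] 16.18659329686492 [ 0.4509343   0.06873202 -0.11872472]
```

View pics/w15.png

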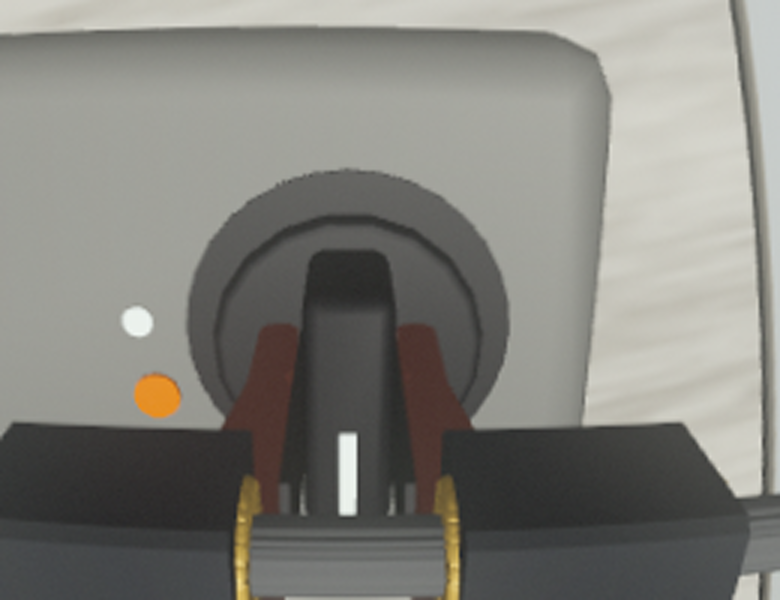

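The bar is gripped at a width of 16.2 mm. Now I'll press straight down.

```bash
python3 -m creep '[{"tx":0,"ty":0,"tz":-1.5,"rx":0,"ry":0,"rz":0,"fingers":255},{"tx":0,"ty":0,"tz":-3,"rx":0,"ry":0,"rz":0,"fingers":255},{"tx":0,"ty":0,"tz":-4,"rx":0,"ry":0,"rz":0,"fingers":255},{"tx":0,"ty":0,"tz":-4,"rx":0,"ry":0,"rz":0,"fingers":255}]'; python3 -m creep '[{"tx":0,"ty":0,"tz":-1,"rx":0,"ry":0,"rz":0,"fingers":255},{"tx":0,"ty":0,"tz":-2,"rx":0,"ry":0,"rz":0,"fingers":255},{"tx":0,"ty":0,"tz":-2,"rx":0,"ry":0,"rz":0,"fingers":255}]'
```

```text
t: 14.38
ee_pos: [570.2, 66.5, 34.2]
orientation: [-1.564, 0.161, -0.162]
ft_force: [-1.1, 5.2, 5.5]
width: 16.0
t: 14.75
ee_pos: [570.2, 66.4, 32.4]
orientation: [-1.564, 0.161, -0.162]
ft_force: [-1.1, 5.1, 6.5]
width: 15.9
```

```bash
python3 -m creep '[{"tx":0,"ty":0,"tz":-1,"rx":0,"ry":0,"rz":0,"fingers":255},{"tx":0,"ty":0,"tz":-1,"rx":0,"ry":0,"rz":0,"fingers":255}]'; python3 -m creep '[{"tx":0,"ty":0,"tz":-1,"rx":0,"ry":0,"rz":0,"fingers":255},{"tx":0,"ty":0,"tz":-1,"rx":0,"ry":0,"rz":0,"fingers":255}]'
```

```text
t: 15.0
ee_pos: [570.3, 66.5, 32.1]
orientation: [-1.564, 0.161, -0.162]
ft_force: [-3.4, 4.6, 13.1]
width: 15.5
t: 15.25
ee_pos: [570.4, 66.5, 32.0]
orientation: [-1.564, 0.161, -0.162]
ft_force: [-6.4, 3.3, 22.3]
width: 15.9
```

```bash
python3 -m creep '[{"tx":0,"ty":0,"tz":0,"rx":0,"ry":0,"rz":-0.12,"fingers":255},{"tx":0,"ty":0,"tz":0,"rx":0,"ry":0,"rz":-0.25,"fingers":255},{"tx":0,"ty":0,"tz":0,"rx":0,"ry":0,"rz":-0.38,"fingers":255},{"tx":0,"ty":0,"tz":0,"rx":0,"ry":0,"rz":-0.5,"fingers":255},{"tx":0,"ty":0,"tz":0,"rx":0,"ry":0,"rz":-0.5,"fingers":255}]'
python3 - <<'E'
from h import *; from workcell import ctrl
from scipy.spatial.transform import Rotation as Ro
o=ctrl.get_obs();print(o["ee_pos"],o["ft_force"],o["width"],o["moment"]); R=Ro.from_rotvec(o["orientation"]).as_matrix(); print("jaw yaw",np.arctan2(R[1,2],R[0,2]))
w=ctrl.get_image("wrist"); p=w["pixels"]; cv2.imwrite("pics/w16.png",cv2.resize(p[120:320,140:400],None,fx=3,fy=3,interpolation=cv2.INTER_CUBIC))
E
```

```text
t: 15.88
ee_pos: [570.1, 65.8, 32.0]
orientation: [-1.5, 0.552, -0.553]
ft_force: [-5.9, 0.8, 24.1]
width: 15.6
[570.0518057   65.84394388  31.97693941] [-5.91367885  0.81398574 24.10653975] 15.550279796792916 [0.14673086 1.31756942 0.26736705]
jaw yaw 0.8647654374160519
```

View pics/w16.png

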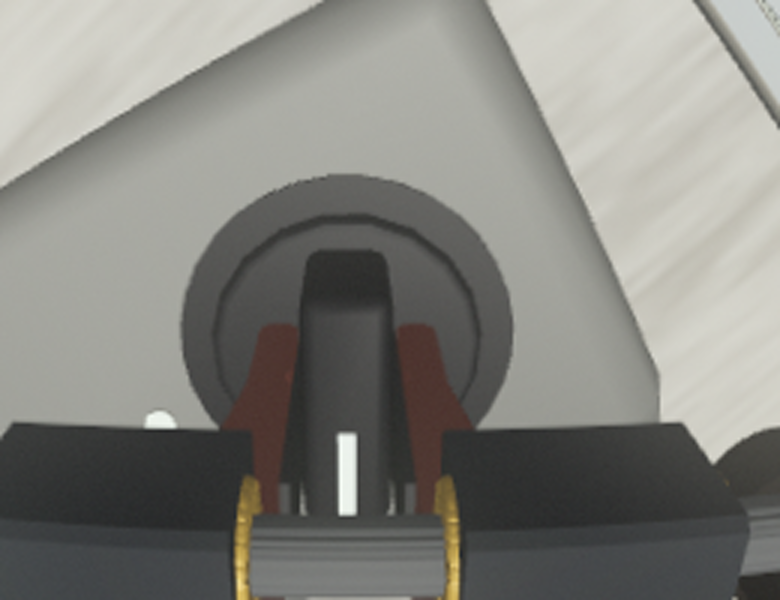

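```bash
python3 -m creep '[{"tx":0,"ty":0,"tz":0,"rx":0,"ry":0,"rz":-0.13,"fingers":255},{"tx":0,"ty":0,"tz":0,"rx":0,"ry":0,"rz":-0.26,"fingers":255},{"tx":0,"ty":0,"tz":0,"rx":0,"ry":0,"rz":-0.39,"fingers":255},{"tx":0,"ty":0,"tz":0,"rx":0,"ry":0,"rz":-0.52,"fingers":255},{"tx":0,"ty":0,"tz":0,"rx":0,"ry":0,"rz":-0.62,"fingers":255},{"tx":0,"ty":0,"tz":0,"rx":0,"ry":0,"rz":-0.62,"fingers":255}]'
python3 - <<'E'
from h import *; from workcell import ctrl
from scipy.spatial.transform import Rotation as Ro
o=ctrl.get_obs();print(o["ee_pos"],o["ft_force"],o["width"],o["moment"]); R=Ro.from_rotvec(o["orientation"]).as_matrix(); print("jaw yaw",np.arctan2(R[1,2],R[0,2]),1.366-np.arctan2(R[1,2],R[0,2]))
w=ctrl.get_image("wrist"); p=w["pixels"]; cv2.imwrite("pics/w17.png",cv2.resize(p[120:320,140:400],None,fx=3,fy=3,interpolation=cv2.INTER_CUBIC))
E
```

```text
t: 16.68
ee_pos: [569.2, 65.4, 31.9]
orientation: [-1.317, 1.028, -1.027]
ft_force: [-9.6, -0.6, 26.8]
width: 15.6
[569.15102098  65.35343509  31.9128857 ] [-9.58551852 -0.6362673  26.77300081] 15.648908247494923 [-0.40311606  1.89494258  0.15089927]
jaw yaw 0.24496365753682936 1.1210363424631709
```

View pics/w17.png

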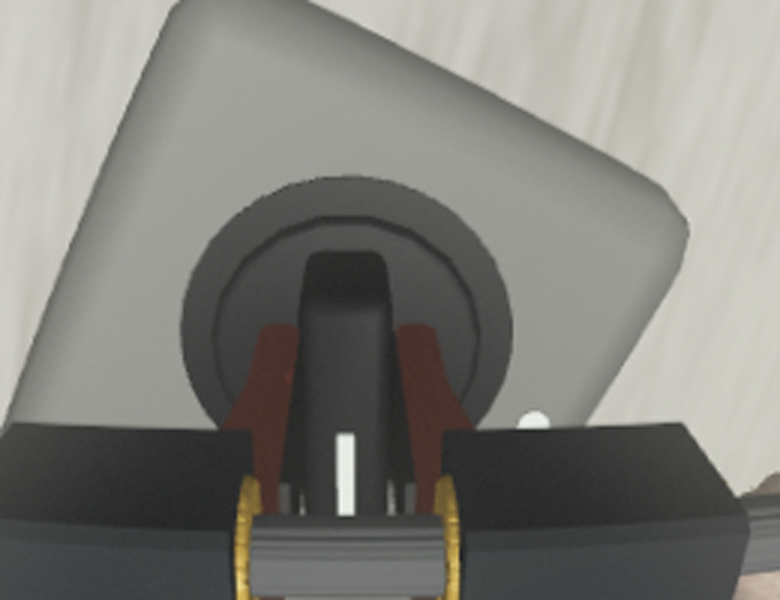

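```bash
python3 -m creep '[{"tx":-0.3,"ty":0,"tz":0,"rx":0,"ry":0,"rz":-0.04,"fingers":255},{"tx":-0.6,"ty":0,"tz":0.3,"rx":0,"ry":0,"rz":-0.08,"fingers":255},{"tx":-0.6,"ty":0,"tz":0.3,"rx":0,"ry":0,"rz":-0.08,"fingers":255},{"tx":-0.6,"ty":0,"tz":0.3,"rx":0,"ry":0,"rz":-0.08,"fingers":255},{"tx":-0.6,"ty":0,"tz":0.3,"rx":0,"ry":0,"rz":-0.08,"fingers":255},{"tx":-0.6,"ty":0,"tz":0.3,"rx":0,"ry":0,"rz":-0.08,"fingers":255}]'
python3 - <<'E'
from h import *; from workcell import ctrl
from scipy.spatial.transform import Rotation as Ro
o=ctrl.get_obs();print(o["ee_pos"],o["ft_force"],o["width"],o["moment"]); R=Ro.from_rotvec(o["orientation"]).as_matrix(); print("jaw yaw",np.arctan2(R[1,2],R[0,2]),1.366-np.arctan2(R[1,2],R[0,2]))
w=ctrl.get_image("wrist"); p=w["pixels"]; cv2.imwrite("pics/w18.png",cv2.resize(p[120:320,140:400],None,fx=3,fy=3,interpolation=cv2.INTER_CUBIC))
for n in ("side","top"):
    cv2.imwrite(f"pics/{n}18.png",cv2.resize(ctrl.get_image(n)["pixels"][100:300,110:370],None,fx=3,fy=3,interpolation=cv2.INTER_CUBIC))
E
```

```text
t: 17.48
ee_pos: [569.0, 65.3, 32.0]
orientation: [-1.285, 1.086, -1.086]
ft_force: [-7.1, -2.0, 22.5]
width: 16.0
[569.03171937  65.31281036  31.98228242] [-7.08712616 -1.96490056 22.5374164 ] 16.048040244622634 [-0.45361911  1.47954151  0.16925964]
jaw yaw 0.16613031808369882 1.1998696819163013
```

View pics/w18.png

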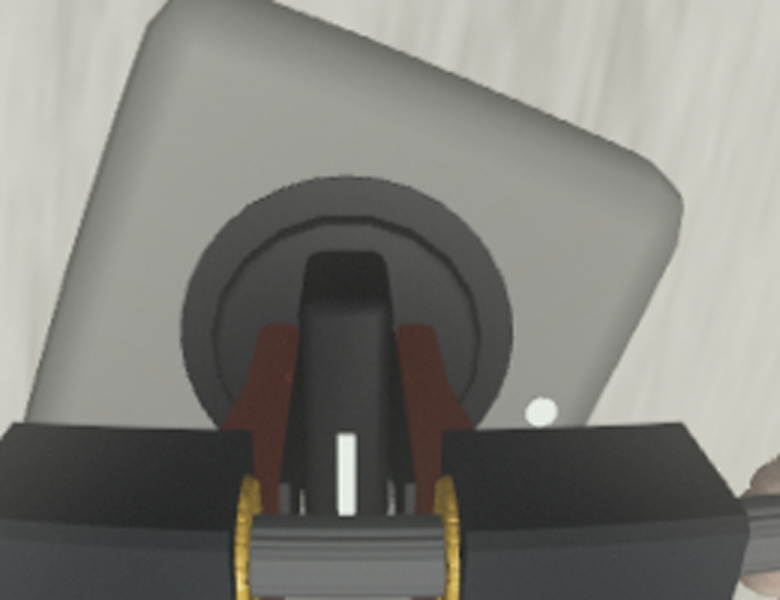

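View pics/side18.png

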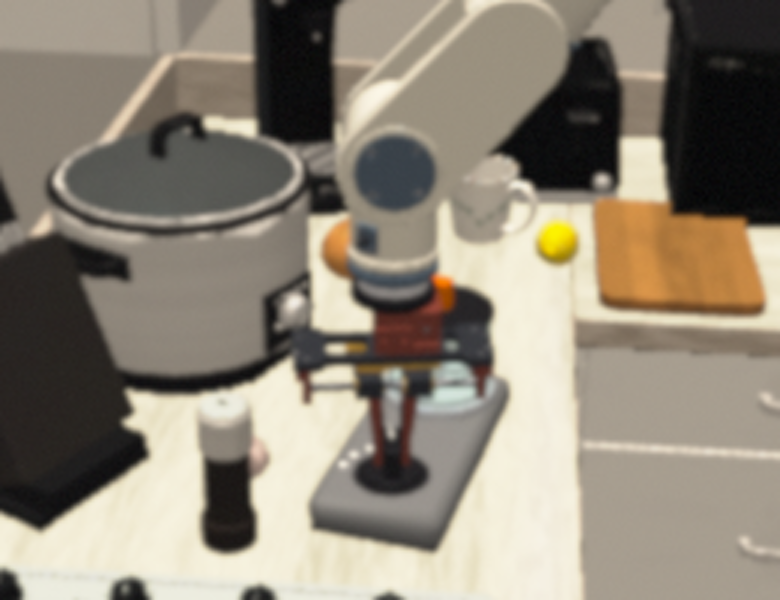

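View pics/top18.png

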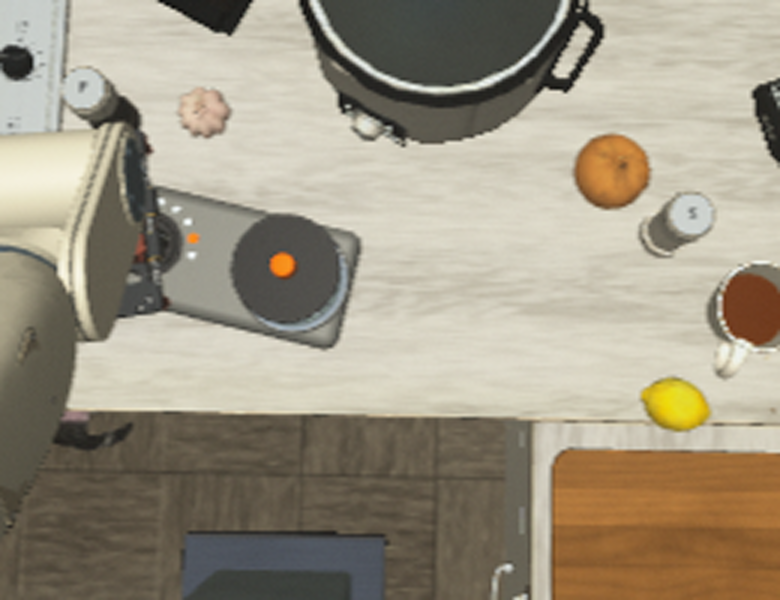

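The grip shows no slip: the bar sits in the same place between the pads as before pressing. The dial is turned 1.20 rad and the push is bottomed at 22 N. The lid is still home and the bystanders haven't moved. Handing in.

Run:
```python
from workcell import ctrl
o=ctrl.get_obs(); print(o["t"],o["ft_force"],o["width"]); print(ctrl.close_job())
o=ctrl.get_obs(); print(o["t"],o["ee_pos"],o["ft_force"],o["width"])
```

```text
17.625 [-6.86093026 -0.89727637 22.48575881] 15.9179920368474
the job is handed in; nothing more can be done
None
the job is handed in; nothing more can be done
```

I put the lid fully home on the bowl and let go of it. I then gripped the dial, pressed it in until it bottomed, turned it to the third click, and handed in at 17.6 s while still holding it. No verdict was reported, so these are my own last checks:

- **Lid:** It touched down at TCP z 119.0 mm, against a predicted home height of 119.1 mm, and stands level in the side view. The knob's axis measures about 1.2 mm from the rim centre. A rougher fit of the flange outline disagreed, at about 3 mm off.
- **Dial press:** The gripper travelled about 6.2 mm down and the force rose sharply at the stop. At hand-in it was still pressing with about 22 N.
- **Dial turn:** The tool had turned 1.20 rad clockwise from where it gripped. The finger opening was 15.9 mm on the 16 mm bar, and the bar had not slipped between the pads. I inferred the dial angle from the tool, because the orange mark was hidden behind the gripper in the wrist view.
- **Other things on the worktop:** None appeared to have moved, judged by eye in the last top and side pictures and not measured.

**What failed or disagreed:**
- **Lid grasp:** The first attempt closed on nothing, just above the knob. The real fingertips were about 24 mm behind the reported TCP instead of 8 mm ahead of it. I corrected for this from the pictures and used the same correction at the dial.
- **Cameras:** The top and wrist cameras differed by about 3 mm in y. I used the wrist camera's values, which the grasp confirmed.
- **Side force:** About 7 N of sideways force remained on the tool at the end.

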